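# Load the yoghurt maker and start it

### The arm

A 7-joint arm with a two-finger parallel gripper is mounted at the origin on the work surface. World frame = base frame: x ahead of the robot, y to its left, z up, the work surface at z = 0. Lengths are in m, angles in rad, forces in N, time in s.
With the tool pointing down it reaches from about 0.4 to 0.85 m from the base axis. Payload 4.5 kg.
Tool frame: the origin (TCP) lies between the finger pads; the fingertips stand r.tip_reach ahead of it and the grasp point (between the pads) lies 3 mm ahead of it (r.tip_reach is the distance from the TCP to the fingertips, in m); z points along the fingers, y is the line along which they close (so a half turn about z gives the same grasp; the last joint's range is limited). The gripper opens to 88 mm and grips with 3 to 60 N. Pads are 18 mm wide; open, the fingers measure 123 mm over their backs; the gripper's body (75 mm by 187 mm) begins 45 mm behind the grasp point.
Start: joints at [1.306, 0.689, -0.195, 1.565, 0.157, 0.902, -0.215], TCP at [0.184, -0.597, 0.261] pointing down, gripper open.
Joint ranges: [-3.01, 3.01], [-0.46, 2.08], [-1.47, 1.51], [0.13, 2.56], [-1, 4.14], [0.04, 2.09], [-2.66, 2.66]. Speed limits (rad/s): [2.57, 2.57, 3.14, 3.14, 3.14, 3.14, 3.14].

### API

Orientations are given as a unit quaternion [x, y, z, w].
In Python, from plant import r gives the robot as it stands.
- The arm moves only by the tool step_arm, never from a script. Its argument "motion" is a list of rows, each an object with "dp": the shift along the tool's x, y, z in mm, a list of three; "twist": the turn, a rotation vector about the tool's x, y, z in rad, a list of three; "hand": the opening, from -1 (shut) to 1 (fully open). In form: [{"dp": [dx, dy, dz], "twist": [rx, ry, rz], "hand": hand}, ...]. A call has 1 to 5 rows; each row is the pose to reach, as a shift and turn from the pose commanded when the call began, along the tool's axes at that moment; what a row does not reach only later rows make up. A row lasts 1/8 s, in which the tool goes at most 62.5 mm and 10.7 degrees, less where a joint would pass 70% of its speed; a pose out of reach is approached as far as the arm can. A call with a gripper value outside its range is refused whole. The fingers move at their own pace and stop on an object; "force" is the grip in N (left out, the last holds). Time passes only in rows, so rows that repeat a pose let the fingers close. It gives the time, the measured TCP pose, the force, the opening and the grip force at its end, in the units of the state.
- r.get_state(): the state, without advancing time (a new reading comes with each control period).
- r.snapshot(name): name is "scene" or "side" or "wrist"; returns a dict with "pixels" (384x512x3 uint8, red, green, blue), "depth" (384x512 float32, m along the optical axis (not along the pixel's ray), 0 where there is no reading), "fx", "fy", "cx", "cy" (pixels), "xyz" and "orientation" of the camera in the world; the wrist camera has in their place "mount" (4x4, takes a point from camera to tool coordinates, whose origin is the TCP and whose axes are the flange's). Camera axes: x right, y down, z forward; pixel columns grow to the right and rows downward; lengths in m; the calibration is good to about 2 mm. The wrist camera is an equidistant fisheye: a pixel r from the principal point sees the ray r / f radians off the axis. A picture is of the moment at which its call begins: read the wrist's pose just before it.
- r.finish_job(): hands the job in; it is judged then, once.
Trained networks look in the newest picture that a camera, given by its name, has taken for a name from the list of things; names that differ only in an ending like _2 or _b are one class to them, and where a whole thing is asked for, a point or a joint stands for the part that bears it (a point fixed in the world has none). Each returns a list of dicts, best first, with "score" (0 to 1); they miss things now and then, are a little off and sometimes report something else, mostly with a low value. They report only what shows in the picture. A call takes as long as a camera call.
- r.search_frame(camera, thing): "at" ([x, y, z] in m, in the coordinates of the camera as it stood for that picture, good to about 4 mm: the middle of the surface that is visible of it).
The state is a dict: "clock": time; "q": joint angles; "qd": joint speeds; "joint_torque": joint torques, N m; "tool_pos": TCP position; "eef_rot": TCP orientation; "contact_force": force on the tool from outside, world axes, zero at the start; "moment": the same for the moment, N m; "opening": opening from 0.0 (shut) to 1.0 (fully open); "finger_force": force on a finger pad.
Only numpy, scipy, OpenCV 4.12 (cv2) and the standard library are available. Lean on these libraries where they do the work, as an engineer would, in place of code of your own. Each camera call takes 0.05 s, during which the arm holds its last target. There are 200 camera calls.

### The job

Open the yoghurt maker's clear cover right back onto its stop, set every jar from the worktop upright into an empty well of its own without dropping any, close the cover fully again, and then press the start lever at its end right down until it stays down by itself. Bring the cover gently onto its stop both ways, never letting it bang, leave the jars already in the maker where they are, and do not knock the bottle, the tin or the tumbler about.

Things in the scene. Friction and masses are not known exactly. Their poses are not given: they have to be found in the camera images.
- maker: yoghurt maker, a heavy grey box that stays put: 190 mm deep (its x) by 290 mm wide (its y), flat deck 70 mm high, six round wells in it. Origin at the centre of its underside; x points to its back (hinge side, away from the robot), y to the robot's left. A seated jar stands 40 mm proud of the deck; neighbours are 30 mm apart along y, 20 mm along x. A housing at the -y end reaches y = -158 mm
- cover (a joint): hinge angle of the clear domed cover, rad: 0 = shut on the deck, 1.6 = fully open, standing up on its back stop. The hinge is almost frictionless: let go below about 1.2 rad it falls shut, above that it falls open, and it bangs at either stop unless it is held all the way. About 2.5 N at the handle lifts it
- cover_hinge (a point): the middle of the hinge line of the cover, on the maker's back edge: maker x = +100 mm, z = 72 mm; the line is parallel to the maker's y. The cover is 194 mm deep, 290 mm wide, 54 mm tall, with clear 4 mm walls and a black rim, 0.4 kg; shut, its roof is 126 mm above the worktop
- cover_handle (a point): the middle of the dark steel bar handle on the cover's roof: a round bar 12 mm thick, 90 mm long along the maker's y, on a post at each end, centre line 36 mm above the roof, 25 mm behind the roof's front edge. Cover shut, it is 172 mm in front of and 90 mm above the hinge line. It turns with the cover; being round, it can turn between finger pads that stay pointing down all the way
- lever (a joint): angle of the start lever, rad: 0 = up (off, paddle sloping up), 0.6 = fully down. Sprung: it springs back up if let go before about 0.42; beyond that a detent pulls it to the bottom and holds it there. Takes up to about 6 N at the tip
- lever_tip (a point): top of the orange pad near the tip of the start lever, where to press. The lever is a black paddle 36 mm wide (maker x), 62 mm long, standing out to -y from a pivot at maker x = 0, y = -157 mm, z = 42 mm. Lever up, this point is 49 mm out from the pivot and 25 mm above it (67 mm above the worktop); it sinks 32 mm on the way down
- deck (a point): centre of the maker's deck (70 mm above its underside), axes as the maker's. The six round wells open in the deck, each 66 mm across and 40 mm deep, with flat floors 30 mm above the worktop; their centres lie at x = -39 and +39 mm, y = -88, 0 and +88 mm from here. A seated jar's origin is at the centre of a well's floor
- jar0: squat white glass jar with an orange screw lid, closed and full, 58 mm across (body and lid alike), 80 mm tall, about 0.24 kg; origin at the centre of its underside, z up when it stands; one of the two to four jars standing on the worktop to the left of the maker (None if absent)
- jar1: squat white glass jar with an orange screw lid, closed and full, 58 mm across (body and lid alike), 80 mm tall, about 0.24 kg; origin at the centre of its underside, z up when it stands; one of the two to four jars standing on the worktop to the left of the maker (None if absent)
- jar2: squat white glass jar with an orange screw lid, closed and full, 58 mm across (body and lid alike), 80 mm tall, about 0.24 kg; origin at the centre of its underside, z up when it stands; one of the two to four jars standing on the worktop to the left of the maker (None if absent)
- jar3: squat white glass jar with an orange screw lid, closed and full, 58 mm across (body and lid alike), 80 mm tall, about 0.24 kg; origin at the centre of its underside, z up when it stands; one of the two to four jars standing on the worktop to the left of the maker (None if absent)
- set0: squat white glass jar with an orange screw lid, closed and full, 58 mm across (body and lid alike), 80 mm tall, about 0.24 kg; origin at the centre of its underside, z up when it stands; one of the one or two jars that already stand in wells of the maker (None if absent)
- set1: squat white glass jar with an orange screw lid, closed and full, 58 mm across (body and lid alike), 80 mm tall, about 0.24 kg; origin at the centre of its underside, z up when it stands; one of the one or two jars that already stand in wells of the maker (None if absent)
- set2: squat white glass jar with an orange screw lid, closed and full, 58 mm across (body and lid alike), 80 mm tall, about 0.24 kg; origin at the centre of its underside, z up when it stands; one of the one or two jars that already stand in wells of the maker (None if absent)
- set3: squat white glass jar with an orange screw lid, closed and full, 58 mm across (body and lid alike), 80 mm tall, about 0.24 kg; origin at the centre of its underside, z up when it stands; one of the one or two jars that already stand in wells of the maker (None if absent)
- set4: squat white glass jar with an orange screw lid, closed and full, 58 mm across (body and lid alike), 80 mm tall, about 0.24 kg; origin at the centre of its underside, z up when it stands; one of the one or two jars that already stand in wells of the maker (None if absent)
- set5: squat white glass jar with an orange screw lid, closed and full, 58 mm across (body and lid alike), 80 mm tall, about 0.24 kg; origin at the centre of its underside, z up when it stands; one of the one or two jars that already stand in wells of the maker (None if absent)
- bottle: blue drinking bottle with a black cap, 70 mm across, 190 mm tall; origin under its centre; not part of the job
- tin: steel storage tin with a wooden lid, 93 mm across, 88 mm tall; origin under its centre; not part of the job
- tumbler: red plastic tumbler, 76 mm across, 110 mm tall; origin under its centre; not part of the job

How it is judged:
By the outcome, as a careful person would: the job done as asked, in the order asked, and still so for the second after the job is handed in, with the robot touching nothing.
Of set0, set1, set2, set3, set4, set5 only 1 to 2 are there at a start; the rules pass over those that are not, and their reading is None.
Of jar0, jar1, jar2, jar3 only 2 to 4 are there at a start; the rules pass over those that are not, and their reading is None.
At some moment in a run one of jar0, jar1, jar2, jar3 may be knocked a few centimetres aside while the robot is not near it.
It also fails if it takes over 210 s, if anything falls off the work surface, if the arm or the gripper's body presses on something with over 40 N, if the wrist force passes 120 N, or if a joint passes its speed limit or range.

## Working session

There is one attempt and no reset: what is moved stays moved. The work goes in short steps, Python scripts to look and compute and a tool call to move; the robot and the scene stay as the last step left them, time stands still between calls to the robot, and variables do not carry over. Pictures are saved under pics/ and viewed, at most 14 in all, crops included, and the job is handed in when it is done.

Besides the shell and the picture viewer there is one more tool, called after "Call:" as name(argument=value, ...) on one line, values as JSON. step_arm: Moves the arm, as the interface text tells. Its arguments: {"type":"object","properties":{"motion":{"type":"array"},"force":{"type":"number"}},"required":["motion"]}

```bash
mkdir -p pics; ls
cat > h.py <<'E'
import numpy as np, cv2
from scipy.spatial.transform import Rotation as R
from plant import r
def save(s,n): cv2.imwrite('pics/'+n+'.png', s['pixels'][:,:,::-1])
def T(s):
    M=np.eye(4)
    if 'mount' in s:
        st=r.get_state(); M[:3,:3]=R.from_quat(st['eef_rot']).as_matrix(); M[:3,3]=st['tool_pos']; return M@np.array(s['mount'])
    o=np.array(s['orientation']); M[:3,:3]=R.from_quat(o).as_matrix() if o.size==4 else o
    M[:3,3]=s['xyz']; return M
def find(cam,th,M,n=6):
    return [(round(d['score'],2),(M[:3,:3]@np.array(d['at'])+M[:3,3]).round(4).tolist()) for d in r.search_frame(cam,th)[:n]]
def cloud(s,M):
    v,u=np.mgrid[:384,:512]; d=s['depth']; p=np.stack([(u-s['cx'])/s['fx']*d,(v-s['cy'])/s['fy']*d,d],-1)
    return p@M[:3,:3].T+M[:3,3]
E
python3 - <<'E'
from h import *
st=r.get_state(); print({k:np.round(v,3).tolist() for k,v in st.items()}, r.tip_reach)
for c in ('scene','side'):
    s=r.snapshot(c); save(s,c+'0'); M=T(s); print(c,np.round(M,3).tolist(),s['fx'],s['cx'],s['cy'])
    for t in ('maker','jar0','set0','cover_handle','lever_tip','bottle','tin','tumbler','deck'): print(t,find(c,t,M))
E
```

```text
pics
{'clock': 0.0, 'q': [1.306, 0.69, -0.195, 1.566, 0.157, 0.902, -0.215], 'qd': [0.001, -0.001, -0.001, 0.0, 0.001, -0.001, 0.001], 'joint_torque': [-0.0, -52.757, -1.267, -15.343, -0.053, 0.007, 0.0], 'tool_pos': [0.184, -0.597, 0.26], 'eef_rot': [0.989, 0.149, -0.0, -0.001], 'contact_force': [-0.255, 0.074, 0.249], 'moment': [-0.026, 0.028, -0.051], 'finger_force': 0.0, 'opening': 1.0} 0.022
scene [[0.403, 0.514, -0.758, 1.489], [0.915, -0.239, 0.324, -0.408], [-0.014, -0.824, -0.566, 0.808], [0.0, 0.0, 0.0, 1.0]] 458.268544489594 256.7546602113545 191.48889108914713
maker [(0.96, [0.5702, -0.1377, 0.1241])]
jar0 [(0.69, [0.5924, 0.2307, 0.0577])]
set0 []
cover_handle [(0.72, [0.5406, -0.1234, 0.1245])]
lever_tip [(0.6, [0.4781, -0.3064, 0.0511])]
bottle [(0.57, [0.7475, 0.3229, 0.0971])]
tin [(0.8, [0.7006, -0.3929, 0.082]), (0.18, [0.5921, 0.2317, 0.0568])]
tumbler [(0.79, [0.7524, 0.2002, 0.0792])]
deck [(0.6, [0.5734, -0.135, 0.1267])]
side [[-0.709, -0.383, 0.593, -0.259], [-0.705, 0.414, -0.576, 0.795], [-0.025, -0.826, -0.563, 0.928], [0.0, 0.0, 0.0, 1.0]] 453.1573709585084 250.12672015306674 193.64182472599674
maker [(0.72, [0.4426, -0.0645, 0.1264]), (0.41, [0.7169, 0.2208, 0.079]), (0.17, [0.4688, -0.076, 0.1258])]
jar0 [(0.93, [0.5592, 0.2536, 0.0586]), (0.69, [0.5648, 0.3669, 0.0602])]
set0 []
cover_handle [(0.76, [0.4694, -0.0783, 0.1259]), (0.64, [0.4472, -0.0692, 0.129])]
lever_tip []
bottle [(0.56, [0.7044, 0.3522, 0.0949]), (0.37, [0.4478, -0.0637, 0.1213]), (0.24, [0.6556, -0.3685, 0.087])]
tin [(0.63, [0.5634, 0.3671, 0.0588]), (0.59, [0.6566, -0.3704, 0.0882])]
tumbler [(0.67, [0.7171, 0.2213, 0.0755])]
deck [(0.84, [0.445, -0.0694, 0.1305])]
```

View pics/scene0.png

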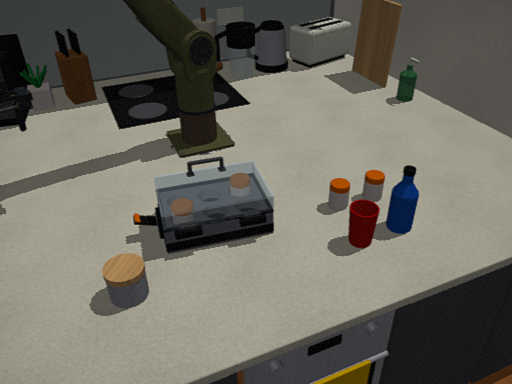

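View pics/side0.png

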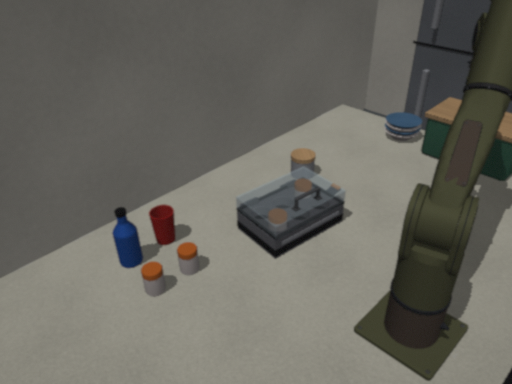

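The scene view shows two worktop jars at (340,195) and (374,186), and two set jars under the cover at (181,207) and (240,183). The handle is at (206,165) and the orange lever tip at (138,218). The tin, tumbler and bottle stand clear. Next I fit the maker and jar poses.

Run:
```python
from h import *
allroof=[]
for c in ('scene','side'):
    s=r.snapshot(c); M=T(s); P=cloud(s,M); px=s['pixels'].astype(int)
    ok=s['depth']>0
    reg=ok&(P[...,0]>.25)&(P[...,0]<.85)&(P[...,1]<.12)&(P[...,1]>-.35)
    h,e=np.histogram(P[reg][:,2],bins=np.arange(.02,.2,.004)); print(c,dict(zip(e.round(3).tolist(),h.tolist())))
    m=reg&(P[...,2]>.118)&(P[...,2]<.134)&~((P[...,0]>.6)&(P[...,1]<-.32)); q=P[m][:,:2]; allroof.append(q)
    rc=cv2.minAreaRect((q*1000).astype(np.float32)); print('roof',rc,len(q))
    m=reg&(P[...,2]>.145)&(P[...,2]<.175); q=P[m]
    print('handle',len(q),q.mean(0), q.min(0),q.max(0)); 
    if len(q)>5:
        d=np.linalg.svd(q[:,:2]-q[:,:2].mean(0))[2][0]; t=(q[:,:2]-q[:,:2].mean(0))@d; print('dir',d,t.min(),t.max())
    # orange
    R_,G,B=px[...,0],px[...,1],px[...,2]
    o=ok&(R_>120)&(R_>1.8*G)&(G>B)&(P[...,2]>.02)
    n,l,st,_=cv2.connectedComponentsWithStats(o.astype(np.uint8))
    for i in range(1,n):
        if st[i,4]<15: continue
        q=P[l==i]; tz=q[q[:,2]>np.percentile(q[:,2],95)-.005]
        cc,rr=cv2.minEnclosingCircle((tz[:,:2]*1000).astype(np.float32))
        print('orange',st[i].tolist(),q.mean(0).round(3),'top',tz.mean(0).round(4),np.round(cc,1),round(rr,1))
    # dusty set lids through the cover: rays
    np.save(c+'.npy',P)
q=np.vstack(allroof); print(cv2.minAreaRect((q*1000).astype(np.float32)))
```

```text
scene {0.02: 131, 0.024: 130, 0.028: 161, 0.032: 180, 0.036: 138, 0.04: 116, 0.044: 95, 0.048: 128, 0.052: 120, 0.056: 163, 0.06: 209, 0.064: 189, 0.068: 104, 0.072: 260, 0.076: 177, 0.08: 174, 0.084: 198, 0.088: 157, 0.092: 117, 0.096: 156, 0.1: 139, 0.104: 153, 0.108: 146, 0.112: 143, 0.116: 135, 0.12: 764, 0.124: 3581, 0.128: 143, 0.132: 11, 0.136: 12, 0.14: 8, 0.144: 11, 0.148: 13, 0.152: 10, 0.156: 31, 0.16: 45, 0.164: 70, 0.168: 10, 0.172: 0, 0.176: 0, 0.18: 0, 0.184: 0, 0.188: 0, 0.192: 0, 0.196: 0}
roof ((495.8606872558594, -117.25161743164062), (291.0831604003906, 201.56472778320312), 82.29550170898438) 4562
handle 187 [ 0.42748747 -0.1104414   0.16142284] [ 0.41537229 -0.15968362  0.14537508] [ 0.44108868 -0.05891396  0.17000806]
dir [-0.12481914 -0.99217951] -0.05119699285502602 0.04929568062505033
orange [366, 170, 19, 10, 141] [0.58 0.36 0.08] top [0.5804 0.3599 0.08  ] [580.2 358.5] 29.0
orange [331, 178, 19, 11, 153] [0.576 0.242 0.08 ] top [0.5754 0.2425 0.0802] [574.5 241.7] 27.9
orange [134, 214, 6, 8, 36] [ 0.472 -0.322  0.066] top [ 0.4713 -0.3222  0.0664] [ 473. 
[... 414 characters left out ...]
11, 0.16: 34, 0.164: 47, 0.168: 23, 0.172: 0, 0.176: 0, 0.18: 0, 0.184: 0, 0.188: 0, 0.192: 0, 0.196: 0}
roof ((493.92034912109375, -117.99162292480469), (297.6689453125, 201.4681396484375), 82.40949249267578) 3291
handle 139 [ 0.41991751 -0.10214882  0.16247421] [ 0.40933693 -0.15573751  0.14523044] [ 0.43295666 -0.05426393  0.17055891]
dir [0.12843098 0.99171845] -0.05396411481258561 0.048219414875725154
orange [178, 243, 18, 13, 171] [0.568 0.248 0.08 ] top [0.5685 0.2473 0.0807] [569.2 247.5] 25.9
orange [143, 263, 18, 14, 193] [0.574 0.364 0.08 ] top [0.5743 0.3637 0.0804] [574.9 364.2] 25.4
((495.1504211425781, -118.12060546875), (297.83447265625, 202.97128295898438), 82.6366195678711)
```

```bash
cat >> h.py <<'E'
def rel(p,yawdeg):
    st=r.get_state(); A=R.from_quat(st['eef_rot'])
    B=R.from_euler('z',yawdeg,degrees=True)*R.from_quat([1,0,0,0])
    dp=A.inv().apply(np.array(p)-st['tool_pos'])*1000; tw=(A.inv()*B).as_rotvec()
    print('dp',dp.round(1).tolist(),'twist',tw.round(4).tolist(),'t',round(st['clock'],2),'pos',np.round(st['tool_pos'],4).tolist(),'open',round(st['opening'],3),'F',np.round(st['contact_force'],1).tolist(),'q',np.round(st['q'],2).tolist())
YAW=-7.5; O=np.array([.4945,-.117])
def mk(x,y): c,s=np.cos(np.radians(YAW)),np.sin(np.radians(YAW)); return O+[c*x-s*y,s*x+c*y]
E
python3 - <<'E'
from h import *
print(mk(-72,0),mk(-.072,0)); rel([*mk(-.072,0),.26],82.5)
E
```

```text
[-70.88953002   9.28088584] [ 0.42311597 -0.10760211]
dp [372.7, -397.6, 0.7] twist [0.0001, 0.0, -1.1411] t 1.1 pos [0.184, -0.5973, 0.2607] open 1.002 F [-0.7, 0.1, 0.5] q [1.31, 0.69, -0.19, 1.57, 0.16, 0.9, -0.22]
```

Call:
step_arm(motion=[{"dp":[40,-40,0],"twist":[0,0,-0.1],"hand":1},{"dp":[80,-85,0],"twist":[0,0,-0.25],"hand":1},{"dp":[120,-130,0],"twist":[0,0,-0.4],"hand":1},{"dp":[160,-175,0],"twist":[0,0,-0.55],"hand":1},{"dp":[200,-215,0],"twist":[0,0,-0.7],"hand":1}])

```text
clock: 1.72
tool_pos: [0.3125, -0.3312, 0.2611]
eef_rot: [0.877, 0.481, 0.0, 0.0]
contact_force: [0.2, -0.1, 0.8]
opening: 0.997
finger_force: 0.0
```

Run:
```python
from h import *
rel([*mk(-.072,0),.26],82.5)
```

```text
dp [248.0, -26.8, 1.0] twist [0.0008, 0.0003, -0.4361] t 1.73 pos [0.3125, -0.3312, 0.2611] open 0.997 F [0.2, -0.1, 0.8] q [0.97, 0.49, -0.39, 2.05, 0.3, 0.65, -0.18]
```

Call:
step_arm(motion=[{"dp":[50,-5,0],"twist":[0,0,-0.1],"hand":1},{"dp":[110,-11,0],"twist":[0,0,-0.22],"hand":1},{"dp":[170,-18,0],"twist":[0,0,-0.34],"hand":1},{"dp":[225,-24,0],"twist":[0,0,-0.436],"hand":1},{"dp":[248,-27,0],"twist":[0,0,-0.436],"hand":1}])

```text
clock: 2.35
tool_pos: [0.4251, -0.1065, 0.2611]
eef_rot: [0.752, 0.66, 0.001, 0.0]
contact_force: [0.4, -0.7, -0.6]
opening: 0.997
finger_force: 0.0
```

Run:
```python
from h import *
s=r.snapshot('wrist'); save(s,'w1'); M=T(s); print(s['fx'],s['cx'],s['cy'],np.round(s['mount'],3).tolist())
print(find('wrist','cover_handle',M))
rel([*mk(-.072,0),.165],82.5)
```

```text
297.3186396354542 255.65258781903566 192.10459335714987 [[-0.001, -0.957, -0.29, 0.076], [1.0, -0.0, -0.001, 0.001], [0.001, -0.29, 0.957, -0.124], [0.0, 0.0, 0.0, 1.0]]
[(0.9, [0.4846, -0.0734, 0.1259]), (0.6, [0.4892, -0.0696, 0.1245])]
dp [-1.0, -2.0, 96.1] twist [0.0021, -0.0015, 0.0005] t 2.45 pos [0.425, -0.107, 0.2611] open 0.998 F [-0.7, -0.7, 0.4] q [0.47, 0.48, -0.49, 2.09, 0.37, 0.65, -0.4]
```

View pics/w1.png

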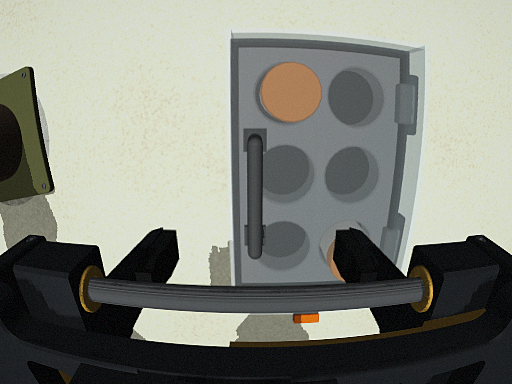

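The wrist view shows the bar at column 255, centred between the fingers (midpoint about 255) and about 8 mm towards +y. Set jars are in the front/+y and back/-y wells. I'm descending and gripping.

Call:
step_arm(motion=[{"dp":[4,0,25],"twist":[0,0,0],"hand":0.7},{"dp":[7,0,50],"twist":[0,0,0],"hand":0.7},{"dp":[7,0,75],"twist":[0,0,0],"hand":0.7},{"dp":[7,0,96],"twist":[0,0,0],"hand":0.7},{"dp":[7,0,96],"twist":[0,0,0],"hand":0.5}], force=10)

```text
clock: 3.08
tool_pos: [0.4231, -0.1041, 0.1638]
eef_rot: [0.754, 0.657, -0.001, -0.001]
contact_force: [0.0, -0.0, -0.4]
opening: 0.767
finger_force: 0.0
```

Call:
step_arm(motion=[{"dp":[0,0,0],"twist":[0,0,0],"hand":0.3},{"dp":[0,0,0],"twist":[0,0,0],"hand":0.1},{"dp":[0,0,0],"twist":[0,0,0],"hand":-0.2},{"dp":[0,0,0],"twist":[0,0,0],"hand":-0.5},{"dp":[0,0,0],"twist":[0,0,0],"hand":-1}], force=10)

```text
clock: 3.7
tool_pos: [0.4244, -0.1029, 0.1649]
eef_rot: [0.753, 0.657, 0.0, 0.0]
contact_force: [0.4, -0.1, 0.1]
opening: 0.234
finger_force: 0.0
```

Call:
step_arm(motion=[{"dp":[0,0,0],"twist":[0,0,0],"hand":-1},{"dp":[0,0,0],"twist":[0,0,0],"hand":-1},{"dp":[0,0,0],"twist":[0,0,0],"hand":-1},{"dp":[0,0,0],"twist":[0,0,0],"hand":-1},{"dp":[0,0,0],"twist":[0,0,0],"hand":-1}], force=15)

```text
clock: 4.32
tool_pos: [0.4248, -0.1029, 0.1648]
eef_rot: [0.754, 0.657, 0.0, 0.0]
contact_force: [2.0, -1.5, -0.7]
opening: 0.123
finger_force: 14.7
```

Run:
```python
from h import *
rel([*mk(-.072,0),.165],82.5)
a=np.linspace(0,1.6,21); x0,z0=-172,90
# closed phi; clockwise rotation
print([(round(t,2),round(x0*np.cos(t)+z0*np.sin(t)-x0,1),round(-x0*np.sin(t)+z0*np.cos(t)-z0,1)) for t in a])
```

```text
dp [-4.9, -1.1, -0.2] twist [0.001, -0.0001, -0.0051] t 4.33 pos [0.4248, -0.1029, 0.1648] open 0.123 F [2.0, -1.5, -0.7] q [0.33, 0.65, -0.31, 2.2, 0.55, 0.36, -0.58]
[(np.float64(0.0), np.float64(0.0), np.float64(0.0)), (np.float64(0.08), np.float64(7.7), np.float64(13.5)), (np.float64(0.16), np.float64(16.5), np.float64(26.3)), (np.float64(0.24), np.float64(26.3), np.float64(38.3)), (np.float64(0.32), np.float64(37.0), np.float64(49.5)), (np.float64(0.4), np.float64(48.6), np.float64(59.9)), (np.float64(0.48), np.float64(61.0), np.float64(69.3)), (np.float64(0.56), np.float64(74.1), np.float64(77.6)), (np.float64(0.64), np.float64(87.8), np.float64(84.9)), (np.float64(0.72), np.float64(102.0), np.float64(91.1)), (np.float64(0.8), np.float64(116.7), np.float64(96.1)), (np.float64(0.88), np.float64(131.8), np.float64(99.9)), (np.float64(0.96), np.float64(147.1), np.float64(102.5)), (np.float64(1.04), np.float64(162.5), np.float64(103.9)), (np.float64(1.12), np.float64(178.1), np.float64(104.0)), (np.float64(1.2), np.float64(193.6), np.float64(102.9)), (np.float64(1.28), np.float64(208.9), np.float64(100.6)), (np.float64(1.36), np.float64(224.0), np.float64(97.0)), (np.float64(1.44), np.float64(238.8), np.float64(92.3)), (np.float64(1.52), np.float64(253.2), np.float64(86.3)), (np.float64(1.6), np.float64(267.0), np.float64(79.3))]
```

Call:
step_arm(motion=[{"dp":[0,3.7,-6.9],"twist":[0,0,0],"hand":-1},{"dp":[0,7.7,-13.5],"twist":[0,0,0],"hand":-1},{"dp":[0,16.5,-26.3],"twist":[0,0,0],"hand":-1},{"dp":[0,26.3,-38.3],"twist":[0,0,0],"hand":-1},{"dp":[0,37.0,-49.5],"twist":[0,0,0],"hand":-1}])

```text
clock: 4.95
tool_pos: [0.4636, -0.108, 0.2149]
eef_rot: [0.753, 0.657, 0.002, 0.001]
contact_force: [13.0, -3.2, -17.5]
opening: 0.117
finger_force: 16.2
```

Call:
step_arm(motion=[{"dp":[0,11.6,-10.4],"twist":[0,0,0],"hand":-1},{"dp":[0,24.0,-19.8],"twist":[0,0,0],"hand":-1},{"dp":[0,37.1,-28.1],"twist":[0,0,0],"hand":-1},{"dp":[0,50.8,-35.4],"twist":[0,0,0],"hand":-1},{"dp":[0,65.0,-41.6],"twist":[0,0,0],"hand":-1}])

```text
clock: 5.58
tool_pos: [0.5241, -0.1161, 0.2549]
eef_rot: [0.753, 0.658, -0.001, -0.002]
contact_force: [2.7, 0.6, -11.3]
opening: 0.121
finger_force: 15.7
```

Run:
```python
from h import *
print(np.round(r.get_state()['contact_force'],1),r.get_state()['finger_force'])
s=r.snapshot('scene'); save(s,'s2'); s2=r.snapshot('side'); save(s2,'sd2')
cv2.imwrite('pics/two.png',np.vstack([s['pixels'][100:290,80:400],s2['pixels'][60:250,150:470]])[:,:,::-1])
print(np.round(r.get_state()['contact_force'],1),r.get_state()['tool_pos'])
```

```text
[  2.7   0.6 -11.3] 15.725736369113292
[ 3.2  0.7 -9.9] [ 0.52546467 -0.11629632  0.25536977]
```

View pics/two.png

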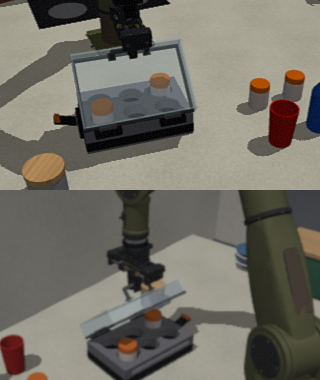

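The two crops show the cover held at about 0.7 rad, with both set jars seated and the other objects untouched. Continuing along the arc, about 1.5 mm lower to ease the radial pull.

Call:
step_arm(motion=[{"dp":[0,14.7,-4.2],"twist":[0,0,0],"hand":-1},{"dp":[0,29.8,-7.5],"twist":[0,0,0],"hand":-1},{"dp":[0,45.1,-9.9],"twist":[0,0,0],"hand":-1},{"dp":[0,60.5,-11.3],"twist":[0,0,0],"hand":-1},{"dp":[0,76.1,-11.4],"twist":[0,0,0],"hand":-1}])

```text
clock: 6.3
tool_pos: [0.5984, -0.1259, 0.2664]
eef_rot: [0.753, 0.658, -0.002, -0.003]
contact_force: [-0.6, 1.5, -6.0]
opening: 0.116
finger_force: 15.3
```

Call:
step_arm(motion=[{"dp":[0,7.8,0.4],"twist":[0,0,0],"hand":-1},{"dp":[0,15.5,1.1],"twist":[0,0,0],"hand":-1},{"dp":[0,23.2,2.1],"twist":[0,0,0],"hand":-1},{"dp":[0,30.8,3.4],"twist":[0,0,0],"hand":-1},{"dp":[0,38.4,5.1],"twist":[0,0,0],"hand":-1}])

```text
clock: 6.92
tool_pos: [0.639, -0.1314, 0.2618]
eef_rot: [0.753, 0.658, 0.0, -0.001]
contact_force: [-0.5, 5.6, -7.0]
opening: 0.118
finger_force: 15.3
```

Run:
```python
from h import *
st=r.get_state(); d=np.array(st['tool_pos'])-[.4248,-.1029,.1648]; print(d, d[:2]@[.9914,-.1305], np.round(st['contact_force'],1),np.round(st['q'],2))
```

```text
[ 0.21420259 -0.0285084   0.09702844] 0.21608079553114334 [-0.5  5.6 -7. ] [ 0.38  0.76 -0.47  1.46  0.37  1.01 -0.32]
```

Call:
step_arm(motion=[{"dp":[0,7.5,1.9],"twist":[0,0,0],"hand":-1},{"dp":[0,15.0,4.2],"twist":[0,0,0],"hand":-1},{"dp":[0,22.3,6.6],"twist":[0,0,0],"hand":-1},{"dp":[0,29.6,9.5],"twist":[0,0,0],"hand":-1},{"dp":[0,36.7,12.6],"twist":[0,0,0],"hand":-1}])

```text
clock: 7.55
tool_pos: [0.6754, -0.1367, 0.2493]
eef_rot: [0.753, 0.658, -0.0, -0.0]
contact_force: [-2.6, 4.9, -5.3]
opening: 0.115
finger_force: 15.3
```

Call:
step_arm(motion=[{"dp":[0,1.7,0.8],"twist":[0,0,0],"hand":-1},{"dp":[0,3.5,1.7],"twist":[0,0,0],"hand":-1},{"dp":[0,5.2,2.5],"twist":[0,0,0],"hand":-1},{"dp":[0,7.0,3.4],"twist":[0,0,0],"hand":-1},{"dp":[0,7.0,3.4],"twist":[0,0,0],"hand":-1}])

```text
clock: 8.18
tool_pos: [0.682, -0.1378, 0.246]
eef_rot: [0.753, 0.658, -0.0, -0.0]
contact_force: [-1.2, 4.5, -5.4]
opening: 0.115
finger_force: 15.3
```

Call:
step_arm(motion=[{"dp":[0,0.9,0.5],"twist":[0,0,0],"hand":-1},{"dp":[0,1.7,0.9],"twist":[0,0,0],"hand":-1},{"dp":[0,2.6,1.4],"twist":[0,0,0],"hand":-1},{"dp":[0,3.4,1.8],"twist":[0,0,0],"hand":-1},{"dp":[0,3.4,1.8],"twist":[0,0,0],"hand":-1}])

```text
clock: 8.8
tool_pos: [0.6853, -0.1382, 0.2443]
eef_rot: [0.753, 0.658, -0.0, -0.0]
contact_force: [-2.1, 4.7, -5.9]
opening: 0.114
finger_force: 15.3
```

Run:
```python
from h import *
st=r.get_state(); d=np.array(st['tool_pos'])-[.4248,-.1029,.1648]; print(d, d[:2]@[.9914,-.1305], np.round(st['contact_force'],1),np.round(st['q'],2))
s=r.snapshot('side');P=cloud(s,T(s));save(s,'sd3'); np.save('sd3.npy',P)
cv2.imwrite('pics/sd3c.png',cv2.resize(s['pixels'][60:250,150:400],None,fx=2,fy=2)[:,:,::-1])
```

```text
[ 0.2604511  -0.03532997  0.079484  ] 0.26282178653599303 [-2.1  4.7 -5.9] [ 0.35  0.84 -0.46  1.32  0.38  1.07 -0.3 ]
```

View pics/sd3c.png

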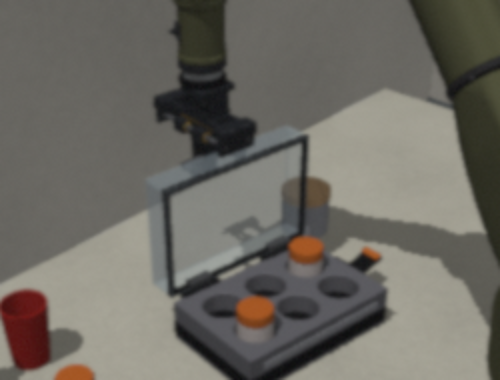

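The crop shows the cover nearly upright and the two set jars in place. I'm creeping onto the stop.

Call:
step_arm(motion=[{"dp":[0,0.9,0.5],"twist":[0,0,0],"hand":-1},{"dp":[0,1.7,0.9],"twist":[0,0,0],"hand":-1},{"dp":[0,2.6,1.4],"twist":[0,0,0],"hand":-1},{"dp":[0,3.4,1.8],"twist":[0,0,0],"hand":-1},{"dp":[0,3.4,1.8],"twist":[0,0,0],"hand":-1}])

```text
clock: 9.48
tool_pos: [0.6886, -0.1387, 0.2425]
eef_rot: [0.753, 0.658, -0.0, -0.0]
contact_force: [-1.6, 4.9, -5.8]
opening: 0.114
finger_force: 15.3
```

Call:
step_arm(motion=[{"dp":[0,0.7,0.4],"twist":[0,0,0],"hand":-1},{"dp":[0,1.4,0.8],"twist":[0,0,0],"hand":-1},{"dp":[0,2.0,1.1],"twist":[0,0,0],"hand":-1},{"dp":[0,2.0,1.1],"twist":[0,0,0],"hand":-1},{"dp":[0,2.0,1.1],"twist":[0,0,0],"hand":-1}])

```text
clock: 10.1
tool_pos: [0.6895, -0.1389, 0.2419]
eef_rot: [0.753, 0.658, -0.001, -0.001]
contact_force: [-6.4, 4.8, -1.0]
opening: 0.115
finger_force: 14.9
```

Call:
step_arm(motion=[{"dp":[0,0.5,0.3],"twist":[0,0,0],"hand":-0.7},{"dp":[0,0.5,0.3],"twist":[0,0,0],"hand":-0.6},{"dp":[0,0.5,0.3],"twist":[0,0,0],"hand":-0.5},{"dp":[0,0.5,0.3],"twist":[0,0,0],"hand":-0.45},{"dp":[0,0.5,0.3],"twist":[0,0,0],"hand":-0.45}])

```text
clock: 10.72
tool_pos: [0.6917, -0.1401, 0.2415]
eef_rot: [0.754, 0.657, 0.0, 0.001]
contact_force: [-0.2, 0.7, -1.1]
opening: 0.276
finger_force: 0.0
```

Call:
step_arm(motion=[{"dp":[0,0,-5],"twist":[0,0,0],"hand":-0.45},{"dp":[0,0,-15],"twist":[0,0,0],"hand":-0.45},{"dp":[0,0,-30],"twist":[0,0,0],"hand":-0.45},{"dp":[0,0,-50],"twist":[0,0,0],"hand":-0.45},{"dp":[0,0,-90],"twist":[0,0,0],"hand":-0.45}])

```text
clock: 11.35
tool_pos: [0.6906, -0.1394, 0.3315]
eef_rot: [0.753, 0.658, -0.001, -0.001]
contact_force: [0.8, -0.1, -0.0]
opening: 0.275
finger_force: 0.0
```

Run:
```python
from h import *
for c in ('scene','side'):
    s=r.snapshot(c); save(s,c+'4'); M=T(s); P=cloud(s,M); px=s['pixels'].astype(int); ok=s['depth']>0
    R_,G,B=px[...,0],px[...,1],px[...,2]
    o=ok&(R_>120)&(R_>1.8*G)&(G>B)&(P[...,2]>.02)
    n,l,st,_=cv2.connectedComponentsWithStats(o.astype(np.uint8))
    for i in range(1,n):
        if st[i,4]<15: continue
        q=P[l==i]; tz=q[q[:,2]>np.percentile(q[:,2],95)-.005]
        cc,rr=cv2.minEnclosingCircle((tz[:,:2]*1000).astype(np.float32))
        print('orange',st[i].tolist(),'top',tz.mean(0).round(4),np.round(cc,1),round(rr,1))
    print('bottle',find(c,'bottle',M)[:1],'tumb',find(c,'tumbler',M)[:1])
print('set pred',mk(-.039,.088),mk(.039,-.088))
rel([.572,.2445,.30],-7.5)
```

```text
orange [366, 170, 19, 10, 143] top [0.5802 0.3588 0.0804] [579.4 358.7] 28.3
orange [331, 178, 19, 11, 156] top [0.5761 0.2423 0.0801] [574.4 242.1] 29.9
orange [350, 200, 10, 14, 24] top [0.7143 0.191  0.1104] [723.3 196.1] 30.9
orange [134, 214, 6, 8, 38] top [ 0.4723 -0.3228  0.0668] [ 472.6 -323.3] 15.7
bottle [(0.64, [0.7483, 0.3211, 0.0974])] tumb [(0.6, [0.7497, 0.2019, 0.0785])]
orange [295, 179, 16, 11, 130] top [ 0.5178 -0.2031  0.1099] [ 518.1 -205.5] 28.0
orange [269, 209, 17, 13, 168] top [ 0.4654 -0.0201  0.1102] [464.7 -19.3] 28.1
orange [178, 243, 18, 15, 182] top [0.5678 0.2471 0.0803] [569.2 247.1] 25.8
orange [143, 263, 18, 15, 209] top [0.5736 0.3645 0.0803] [573.1 362.7] 26.3
bottle [(0.72, [0.7028, 0.3506, 0.0954])] tumb [(0.61, [0.7167, 0.2177, 0.0805])]
set pred [ 0.46731996 -0.02466233] [ 0.52168004 -0.20933767]
dp [364.3, -169.7, 30.7] twist [-0.0006, 0.0012, 1.5659] t 11.65 pos [0.6909, -0.1395, 0.3307] open 0.278 F [-1.1, 0.6, 0.3] q [0.34, 0.78, -0.47, 1.18, 0.34, 1.26, -0.25]
```

Call:
step_arm(motion=[{"dp":[45,-17,0],"twist":[0,0,0.17],"hand":1},{"dp":[90,-35,0],"twist":[0,0,0.34],"hand":1},{"dp":[135,-55,0],"twist":[0,0,0.51],"hand":1},{"dp":[180,-75,0],"twist":[0,0,0.68],"hand":1},{"dp":[225,-95,0],"twist":[0,0,0.85],"hand":1}])

```text
clock: 12.28
tool_pos: [0.6266, 0.0976, 0.3301]
eef_rot: [0.958, 0.286, -0.001, -0.0]
contact_force: [-0.6, -1.0, 0.6]
opening: 0.823
finger_force: 0.0
```

Run:
```python
from h import *
rel([.571,.245,.26],-7.5)
```

```text
dp [34.3, -153.7, 70.1] twist [-0.0, 0.0022, 0.7101] t 12.28 pos [0.6266, 0.0976, 0.3301] open 0.823 F [-0.6, -1.0, 0.6] q [-0.09, 0.64, -0.26, 1.44, 0.17, 1.09, -1.37]
```

Call:
step_arm(motion=[{"dp":[7,-31,5],"twist":[0,0,0.16],"hand":1},{"dp":[14,-62,20],"twist":[0,0,0.32],"hand":1},{"dp":[21,-93,37],"twist":[0,0,0.48],"hand":1},{"dp":[28,-124,55],"twist":[0,0,0.62],"hand":1},{"dp":[34,-154,70],"twist":[0,0,0.71],"hand":1}])

```text
clock: 12.9
tool_pos: [0.5698, 0.2442, 0.2594]
eef_rot: [0.998, -0.064, -0.001, 0.001]
contact_force: [-0.2, 0.3, 0.6]
opening: 1.0
finger_force: 0.0
```

```bash
cat >> h.py <<'E'
def lids(s,M):
    """orange lids in a wrist view: world centre from the ray through the blob's middle, depth from the depth image"""
    px=s['pixels'].astype(int); R_,G,B=px[...,0],px[...,1],px[...,2]
    o=(R_>120)&(R_>1.8*G)&(G>B); n,l,st,c=cv2.connectedComponentsWithStats(o.astype(np.uint8)); out=[]
    v,u=np.mgrid[:384,:512]; du,dv=u-s['cx'],v-s['cy']; rr=np.hypot(du,dv)+1e-9; th=rr/s['fx']
    ray=np.stack([np.tan(th)*du/rr,np.tan(th)*dv/rr,np.ones_like(th)],-1)
    P=(ray*s['depth'][...,None])@M[:3,:3].T+M[:3,3]
    for i in range(1,n):
        if st[i,4]<150: continue
        q=P[(l==i)&(s['depth']>0)]
        if not len(q): continue
        zt=np.percentile(q[:,2],80); tz=q[abs(q[:,2]-zt)<.006]; cc,rd=cv2.minEnclosingCircle((tz[:,:2]*1000).astype(np.float32))
        out.append((st[i].tolist(),round(zt,4),tz.mean(0).round(4).tolist(),np.round(cc,1).tolist(),round(rd,1)))
    return out,P
E
python3 - <<'E'
from h import *
s=r.snapshot('wrist'); save(s,'w5'); M=T(s)
for x in lids(s,M)[0]: print(x)
rel([.571,.245,.26],-7.5)
E
```

```text
([228, 0, 81, 45, 488], np.float64(0.1081), [0.7118, 0.2199, 0.1074], [731.5, 218.8], 37.3)
([229, 147, 52, 51, 2094], np.float64(0.0792), [0.5708, 0.2514, 0.0786], [570.3, 251.4], 27.7)
([127, 158, 46, 48, 1708], np.float64(0.0795), [0.5757, 0.3676, 0.0789], [575.4, 368.9], 28.0)
([458, 217, 31, 25, 414], np.float64(0.1086), [0.4767, -0.0124, 0.108], [467.9, -14.9], 26.8)
dp [5.3, 4.1, -2.6] twist [-0.0007, 0.0076, 0.007] t 12.95 pos [0.5662, 0.2497, 0.2574] open 0.999 F [-1.0, 2.8, -1.0] q [-0.46, 0.68, -0.05, 1.59, 0.04, 0.88, -2.22]
```

View pics/w5.png

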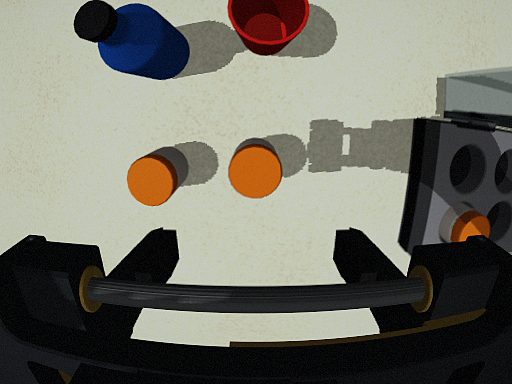

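The wrist view shows the jars at (255,171) and (152,180), with the tumbler and bottle well behind them. The arm was still settling, so I measure again.

```bash
cat >> h.py <<'E'
def wrist():
    st=r.get_state(); A=np.eye(4); A[:3,:3]=R.from_quat(st['eef_rot']).as_matrix(); A[:3,3]=st['tool_pos']
    s=r.snapshot('wrist'); return s,A@np.array(s['mount'])
E
python3 - <<'E'
from h import *
for k in range(6):
    s,M=wrist()
    if k>3:
        for x in lids(s,M)[0]: print(x)
        print()
rel([.571,.248,.26],-7.5)
E
```

```text
([227, 0, 81, 47, 488], np.float64(0.1109), [0.7172, 0.2135, 0.1103], [735.7, 211.6], 37.4)
([228, 149, 52, 50, 2073], np.float64(0.0812), [0.5754, 0.2446, 0.0806], [574.6, 244.6], 27.8)
([127, 159, 45, 48, 1687], np.float64(0.0811), [0.5808, 0.3611, 0.0805], [580.1, 361.9], 28.0)
([456, 218, 32, 24, 417], np.float64(0.111), [0.4817, -0.02, 0.1104], [470.2, -21.8], 27.6)

([226, 0, 81, 48, 511], np.float64(0.1109), [0.7175, 0.2141, 0.1103], [736.5, 211.8], 37.5)
([228, 149, 52, 51, 2063], np.float64(0.0812), [0.5755, 0.2447, 0.0806], [574.7, 245.0], 27.8)
([127, 160, 45, 48, 1682], np.float64(0.0812), [0.5808, 0.3611, 0.0806], [580.6, 362.1], 28.2)
([456, 218, 32, 24, 421], np.float64(0.111), [0.4817, -0.0202, 0.1104], [471.3, -22.3], 27.6)

dp [-1.9, -6.2, 1.5] twist [0.0008, -0.0012, 0.0037] t 13.25 pos [0.5721, 0.2416, 0.2615] open 0.998 F [0.3, -1.3, 0.3] q [-0.45, 0.68, -0.05, 1.58, 0.04, 0.88, -2.21]
```

Run:
```python
from h import *
rel([*mk(-.05,0),.31],-7.5)
```

```text
dp [-81.4, 365.4, -48.3] twist [0.0008, -0.0012, 0.0037] t 13.25 pos [0.5721, 0.2416, 0.2615] open 0.998 F [0.3, -1.3, 0.3] q [-0.45, 0.68, -0.05, 1.58, 0.04, 0.88, -2.21]
```

Call:
step_arm(motion=[{"dp":[-12,55,-10],"twist":[0,0,0],"hand":1},{"dp":[-25,110,-20],"twist":[0,0,0],"hand":1},{"dp":[-38,165,-30],"twist":[0,0,0],"hand":1},{"dp":[-50,220,-40],"twist":[0,0,0],"hand":1},{"dp":[-62,275,-48],"twist":[0,0,0],"hand":1}])

```text
clock: 13.88
tool_pos: [0.4749, -0.0247, 0.3102]
eef_rot: [0.998, -0.064, 0.001, 0.0]
contact_force: [0.7, -0.7, -0.7]
opening: 1.0
finger_force: 0.0
```

Call:
step_arm(motion=[{"dp":[-10,45,0],"twist":[0,0,0],"hand":1},{"dp":[-19,90,0],"twist":[0,0,0],"hand":1},{"dp":[-19,90,0],"twist":[0,0,0],"hand":1},{"dp":[-19,90,0],"twist":[0,0,0],"hand":1},{"dp":[-19,90,0],"twist":[0,0,0],"hand":1}])

```text
clock: 14.5
tool_pos: [0.4457, -0.1075, 0.3093]
eef_rot: [0.998, -0.062, 0.0, -0.0]
contact_force: [0.3, -0.1, -0.2]
opening: 1.002
finger_force: 0.0
```

Run:
```python
from h import *
for k in range(3): s,M=wrist()
save(s,'w6'); L,P=lids(s,M)
for x in L: print(x)
np.save('w6P.npy',P); np.save('w6px.npy',s['pixels'])
# wells: points lower than the deck inside maker area, z<.06 on the deck
for wx in (-.039,.039):
  for wy in (-.088,0,.088):
    c=mk(wx,wy); m=(np.hypot(P[...,0]-c[0],P[...,1]-c[1])<.045)&(abs(P[...,2]-.07)<.004)
    w=(np.hypot(P[...,0]-c[0],P[...,1]-c[1])<.042)&(P[...,2]<.045)&(P[...,2]>.02)
    q=P[m][:,:2]
    if len(q)<30: print(wx,wy,'few'); continue
    # inner edge of the deck ring: per-angle minimum radius, then circle fit
    best=None
    from scipy.optimize import least_squares
    a=np.arctan2(q[:,1]-c[1],q[:,0]-c[0]); d=np.hypot(*(q-c).T); e=[]
    for b in np.arange(-np.pi,np.pi,.2):
        k=(a>=b)&(a<b+.2)
        if k.sum()>2: e.append(q[k][np.argmin(d[k])])
    e=np.array(e); f=least_squares(lambda p:np.hypot(e[:,0]-p[0],e[:,1]-p[1])-p[2],[*c,.033],loss='soft_l1',f_scale=.001)
    print(wx,wy,'pred',c.round(4),'fit',f.x.round(4),len(e),'floor',w.sum())
rel([.575,.2447,.26],-7.5)
```

```text
([311, 70, 52, 51, 1478], np.float64(0.111), [0.5224, -0.207, 0.1103], [522.5, -206.8], 28.7)
([4, 100, 23, 37, 570], np.float64(0.0812), [0.5757, 0.2439, 0.0806], [575.3, 244.6], 28.3)
([406, 119, 10, 26, 216], np.float64(0.0681), [0.4696, -0.3199, 0.0669], [469.6, -320.8], 17.5)
-0.039 -0.088 pred [ 0.4443 -0.1992] fit [ 0.4464 -0.1973  0.0327] 32 floor 1624
-0.039 0 pred [ 0.4558 -0.1119] fit [ 0.4578 -0.1103  0.0331] 32 floor 1876
-0.039 0.088 pred [ 0.4673 -0.0247] fit [ 0.4663 -0.0164  0.0347] 31 floor 85
0.039 -0.088 pred [ 0.5217 -0.2093] fit [ 0.5231 -0.2146  0.034 ] 32 floor 93
0.039 0 pred [ 0.5332 -0.1221] fit [ 0.5351 -0.1206  0.0327] 32 floor 1996
0.039 0.088 pred [ 0.5447 -0.0348] fit [ 0.5465 -0.0337  0.0327] 32 floor 1765
dp [85.3, -365.5, 49.2] twist [-0.0002, -0.0001, 0.0077] t 14.65 pos [0.4455, -0.1076, 0.3091] open 1.003 F [-0.0, -0.2, 0.3] q [0.19, 0.4, -0.08, 1.99, 0.04, 0.75, -1.61]
```

View pics/w6.png

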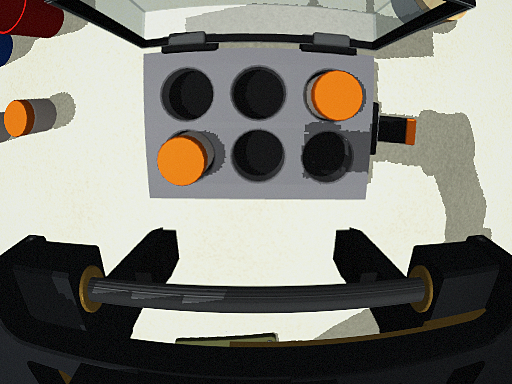

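The wrist view shows the wells clearly. Set jars are at (182,160) and (336,96), and the front-centre (258,155) and front-right (326,155) wells are empty. I'm using those two so the wrist stays away from the open cover. Going to jar A.

Call:
step_arm(motion=[{"dp":[12,-55,0],"twist":[0,0,0.007],"hand":1},{"dp":[25,-110,0],"twist":[0,0,0.007],"hand":1},{"dp":[38,-165,10],"twist":[0,0,0.007],"hand":1},{"dp":[51,-220,20],"twist":[0,0,0.007],"hand":1},{"dp":[64,-275,30],"twist":[0,0,0.007],"hand":1}])

```text
clock: 15.28
tool_pos: [0.5434, 0.1589, 0.2787]
eef_rot: [0.998, -0.065, 0.0, 0.0]
contact_force: [0.7, -0.6, 0.9]
opening: 1.0
finger_force: 0.0
```

Call:
step_arm(motion=[{"dp":[10,-45,10],"twist":[0,0,0],"hand":1},{"dp":[22,-90,30],"twist":[0,0,0],"hand":1},{"dp":[22,-90,50],"twist":[0,0,0],"hand":1},{"dp":[22,-90,60],"twist":[0,0,0],"hand":1},{"dp":[22,-90,60],"twist":[0,0,0],"hand":1}])

```text
clock: 15.9
tool_pos: [0.5762, 0.242, 0.2185]
eef_rot: [0.998, -0.066, -0.001, 0.001]
contact_force: [0.3, -0.4, 0.0]
opening: 0.998
finger_force: 0.0
```

```bash
sed -i 's/O=np.array(\[.4945,-.117\])/O=np.array([.4965,-.1154])/' h.py
python3 - <<'E'
from h import *
for k in range(4): s,M=wrist()
for x in lids(s,M)[0]: print(x)
rel([.575,.2447,.068],-7.5)
E
```

```text
([221, 0, 95, 44, 578], np.float64(0.1109), [0.7141, 0.2147, 0.1103], [735.3, 212.1], 37.3)
([225, 161, 59, 57, 2496], np.float64(0.0812), [0.5759, 0.2455, 0.0806], [574.9, 245.1], 27.7)
([113, 174, 50, 52, 2025], np.float64(0.0811), [0.5809, 0.361, 0.0806], [580.3, 362.0], 27.7)
([490, 233, 18, 18, 156], np.float64(0.1109), [0.4856, -0.0326, 0.1104], [480.6, -30.8], 22.9)
dp [-2.7, -1.9, 152.1] twist [-0.0007, -0.0015, -0.0021] t 16.1 pos [0.5772, 0.2424, 0.2201] open 1.004 F [0.2, 0.3, 0.2] q [-0.44, 0.73, -0.05, 1.61, 0.05, 0.8, -2.22]
```

Call:
step_arm(motion=[{"dp":[-2,-2,30],"twist":[0,0,0],"hand":1},{"dp":[-2,-2.5,65],"twist":[0,0,0],"hand":1},{"dp":[-2,-2.5,100],"twist":[0,0,0],"hand":1},{"dp":[-2,-2.5,130],"twist":[0,0,0],"hand":1},{"dp":[-2,-2.5,152],"twist":[0,0,0],"hand":1}])

```text
clock: 16.73
tool_pos: [0.5752, 0.2452, 0.0665]
eef_rot: [0.998, -0.066, 0.0, -0.0]
contact_force: [0.1, 0.4, -0.0]
opening: 1.001
finger_force: 0.0
```

Call:
step_arm(motion=[{"dp":[0,0,0],"twist":[0,0,0],"hand":0.9},{"dp":[0,0,0],"twist":[0,0,0],"hand":0.6},{"dp":[0,0,0],"twist":[0,0,0],"hand":0.4},{"dp":[0,0,0],"twist":[0,0,0],"hand":0.2},{"dp":[0,0,0],"twist":[0,0,0],"hand":0}], force=20)

```text
clock: 17.35
tool_pos: [0.5756, 0.2452, 0.0682]
eef_rot: [0.998, -0.066, 0.001, -0.0]
contact_force: [-0.5, -1.1, 6.2]
opening: 0.653
finger_force: 20.0
```

Call:
step_arm(motion=[{"dp":[0,0,0],"twist":[0,0,0],"hand":0},{"dp":[0,0,0],"twist":[0,0,0],"hand":0},{"dp":[0,0,-5],"twist":[0,0,0],"hand":0},{"dp":[0,0,-15],"twist":[0,0,0],"hand":0},{"dp":[0,0,-30],"twist":[0,0,0],"hand":0}], force=20)

```text
clock: 17.98
tool_pos: [0.5746, 0.2455, 0.0975]
eef_rot: [0.998, -0.066, -0.0, 0.0]
contact_force: [0.6, 0.3, -2.5]
opening: 0.658
finger_force: 20.0
```

Run:
```python
from h import *
for w in ((-.039,-.088),(-.039,0)): rel([*mk(*w),.22],-7.5)
print(r.get_state()['finger_force'])
```

```text
dp [-68.9, 456.1, -122.2] twist [0.0004, 0.0009, -0.0011] t 17.98 pos [0.5746, 0.2455, 0.0975] open 0.658 F [0.6, 0.3, -2.5] q [-0.45, 0.9, -0.05, 1.68, 0.07, 0.56, -2.24]
dp [-69.0, 368.1, -122.3] twist [0.0004, 0.0009, -0.0011] t 17.98 pos [0.5746, 0.2455, 0.0975] open 0.658 F [0.6, 0.3, -2.5] q [-0.45, 0.9, -0.05, 1.68, 0.07, 0.56, -2.24]
20.000027306377888
```

Call:
step_arm(motion=[{"dp":[0,0,-35],"twist":[0,0,0],"hand":0},{"dp":[0,10,-75],"twist":[0,0,0],"hand":0},{"dp":[-6,35,-110],"twist":[0,0,0],"hand":0},{"dp":[-12,75,-122],"twist":[0,0,0],"hand":0},{"dp":[-19,120,-122],"twist":[0,0,0],"hand":0}])

```text
clock: 18.6
tool_pos: [0.5409, 0.1287, 0.2214]
eef_rot: [0.998, -0.065, 0.002, -0.001]
contact_force: [1.4, -0.3, -2.8]
opening: 0.65
finger_force: 20.0
```

Call:
step_arm(motion=[{"dp":[-7,48,0],"twist":[0,0,0],"hand":0},{"dp":[-14,96,0],"twist":[0,0,0],"hand":0},{"dp":[-22,144,0],"twist":[0,0,0],"hand":0},{"dp":[-30,192,0],"twist":[0,0,0],"hand":0},{"dp":[-36,240,0],"twist":[0,0,0],"hand":0}])

```text
clock: 19.23
tool_pos: [0.4726, -0.1056, 0.2201]
eef_rot: [0.998, -0.066, 0.001, 0.0]
contact_force: [1.6, -0.5, -1.7]
opening: 0.654
finger_force: 20.0
```

Call:
step_arm(motion=[{"dp":[-6,40,0],"twist":[0,0,0],"hand":0},{"dp":[-10,75,0],"twist":[0,0,0],"hand":0},{"dp":[-14,96,0],"twist":[0,0,0],"hand":0},{"dp":[-14,96,0],"twist":[0,0,0],"hand":0},{"dp":[-14,96,0],"twist":[0,0,0],"hand":0}])

```text
clock: 19.85
tool_pos: [0.4471, -0.1963, 0.2196]
eef_rot: [0.998, -0.065, 0.001, -0.0]
contact_force: [-0.4, -0.4, -1.6]
opening: 0.649
finger_force: 20.0
```

Run:
```python
from h import *
for k in range(3): s,M=wrist()
save(s,'w7')
for x in lids(s,M)[0]: print(x)
rel([*mk(-.039,-.088),.099],-7.5)
```

```text
([223, 69, 73, 71, 316], np.float64(0.1106), [0.5219, -0.2049, 0.1097], [522.9, -207.4], 28.6)
([371, 129, 15, 36, 425], np.float64(0.0681), [0.4701, -0.3199, 0.0669], [470.0, -320.1], 18.0)
([195, 227, 122, 59, 5787], np.float64(0.2322), [0.458, -0.1964, 0.2318], [447.9, -195.2], 28.0)
([216, 313, 80, 13, 619], np.float64(0.2323), [0.4258, -0.1919, 0.2318], [427.8, -192.2], 19.2)
dp [-0.6, 1.6, 120.3] twist [-0.0006, -0.0004, 0.0012] t 20.0 pos [0.4471, -0.1961, 0.2193] open 0.652 F [-0.1, -0.5, -2.4] q [0.41, 0.58, -0.15, 2.02, 0.15, 0.56, -1.54]
```

View pics/w7.png

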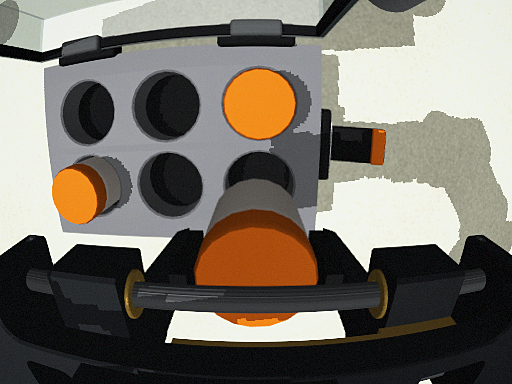

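The wrist view shows the held jar upright over the front-right well. Descending.

Call:
step_arm(motion=[{"dp":[-0.8,2,20],"twist":[0,0,0],"hand":0},{"dp":[-0.8,2,45],"twist":[0,0,0],"hand":0},{"dp":[-0.8,2,65],"twist":[0,0,0],"hand":0},{"dp":[-0.8,2,78],"twist":[0,0,0],"hand":0},{"dp":[-0.8,2,88],"twist":[0,0,0],"hand":0}])

```text
clock: 20.62
tool_pos: [0.4458, -0.1989, 0.1307]
eef_rot: [0.998, -0.066, 0.0, -0.0]
contact_force: [-0.4, 0.4, -2.9]
opening: 0.651
finger_force: 20.0
```

Call:
step_arm(motion=[{"dp":[0,0,9],"twist":[0,0,0],"hand":0},{"dp":[0,0,18],"twist":[0,0,0],"hand":0},{"dp":[0,0,25],"twist":[0,0,0],"hand":0},{"dp":[0,0,29],"twist":[0,0,0],"hand":0},{"dp":[0,0,31],"twist":[0,0,0],"hand":0}])

```text
clock: 21.25
tool_pos: [0.4454, -0.1994, 0.1]
eef_rot: [0.998, -0.066, 0.0, 0.0]
contact_force: [0.8, -0.1, -2.0]
opening: 0.658
finger_force: 20.0
```

Call:
step_arm(motion=[{"dp":[0,0,1],"twist":[0,0,0],"hand":0},{"dp":[0,0,2],"twist":[0,0,0],"hand":0},{"dp":[0,0,2],"twist":[0,0,0],"hand":0},{"dp":[0,0,2],"twist":[0,0,0],"hand":0}])

```text
clock: 21.75
tool_pos: [0.4455, -0.1994, 0.0982]
eef_rot: [0.998, -0.066, 0.0, 0.0]
contact_force: [-0.1, 0.1, -1.1]
opening: 0.654
finger_force: 20.0
```

Call:
step_arm(motion=[{"dp":[0,0,0.5],"twist":[0,0,0],"hand":0},{"dp":[0,0,1],"twist":[0,0,0],"hand":0},{"dp":[0,0,1],"twist":[0,0,0],"hand":0.35},{"dp":[0,0,1],"twist":[0,0,0],"hand":0.5},{"dp":[0,0,1],"twist":[0,0,0],"hand":0.6}])

```text
clock: 22.38
tool_pos: [0.4455, -0.1994, 0.0971]
eef_rot: [0.998, -0.066, 0.0, 0.0]
contact_force: [0.1, 0.8, 0.1]
opening: 0.802
finger_force: 0.0
```

Call:
step_arm(motion=[{"dp":[0,0,0],"twist":[0,0,0],"hand":0.6},{"dp":[0,0,-15],"twist":[0,0,0],"hand":0.6},{"dp":[0,0,-40],"twist":[0,0,0],"hand":0.6},{"dp":[0,0,-75],"twist":[0,0,0],"hand":0.8},{"dp":[0,0,-125],"twist":[0,0,0],"hand":1}])

```text
clock: 23.0
tool_pos: [0.4447, -0.1992, 0.2235]
eef_rot: [0.998, -0.066, -0.001, -0.0]
contact_force: [0.5, -1.3, 0.1]
opening: 0.985
finger_force: 0.0
```

Run:
```python
from h import *
for k in range(3): s,M=wrist()
for x in lids(s,M)[0]: print(x)
rel([.5805,.3618,.22],-7.5)
```

```text
([219, 73, 70, 69, 248], np.float64(0.1107), [0.518, -0.2013, 0.1096], [522.7, -207.4], 28.5)
([364, 130, 14, 36, 408], np.float64(0.068), [0.47, -0.32, 0.0669], [469.6, -319.9], 17.9)
([222, 167, 66, 61, 1900], np.float64(0.1112), [0.4478, -0.2058, 0.1105], [445.3, -198.3], 28.6)
dp [58.2, -574.5, 4.6] twist [0.0015, -0.0063, -0.0017] t 23.15 pos [0.4468, -0.2, 0.2251] open 0.996 F [-0.2, 0.2, 0.4] q [0.43, 0.57, -0.16, 2.01, 0.16, 0.57, -1.54]
```

Call:
step_arm(motion=[{"dp":[5,-50,0],"twist":[0,0,0],"hand":1},{"dp":[11,-105,-5],"twist":[0,0,0],"hand":1},{"dp":[16,-160,-5],"twist":[0,0,0],"hand":1},{"dp":[22,-215,-5],"twist":[0,0,0],"hand":1},{"dp":[27,-270,-5],"twist":[0,0,0],"hand":1}])

```text
clock: 23.78
tool_pos: [0.5074, 0.0663, 0.2265]
eef_rot: [0.998, -0.066, -0.001, 0.0]
contact_force: [0.8, -1.3, -0.6]
opening: 1.001
finger_force: 0.0
```

Call:
step_arm(motion=[{"dp":[5,-50,0],"twist":[0,0,0],"hand":1},{"dp":[11,-105,0],"twist":[0,0,0],"hand":1},{"dp":[16,-160,0],"twist":[0,0,0],"hand":1},{"dp":[22,-215,0],"twist":[0,0,0],"hand":1},{"dp":[27,-260,5],"twist":[0,0,0],"hand":1}])

```text
clock: 24.4
tool_pos: [0.5683, 0.3213, 0.2214]
eef_rot: [0.998, -0.065, -0.0, 0.0]
contact_force: [0.5, -0.3, -0.2]
opening: 0.997
finger_force: 0.0
```

Run:
```python
from h import *
for k in range(4): s,M=wrist()
L=lids(s,M)[0]
for x in L: print(x)
rel([.5805,.3618,.068],-7.5)
```

```text
([326, 0, 77, 27, 321], np.float64(0.1109), [0.7086, 0.2128, 0.1103], [722.6, 211.6], 34.5)
([184, 150, 58, 57, 2628], np.float64(0.0811), [0.5809, 0.3614, 0.0806], [580.3, 361.8], 27.8)
dp [7.3, -44.4, 152.7] twist [0.0021, 0.0019, 0.0003] t 24.6 pos [0.5678, 0.319, 0.2208] open 1.007 F [0.1, -1.6, -0.6] q [-0.55, 0.77, -0.05, 1.52, 0.05, 0.86, -2.33]
```

Call:
step_arm(motion=[{"dp":[4,-25,10],"twist":[0,0,0],"hand":1},{"dp":[7,-44,35],"twist":[0,0,0],"hand":1},{"dp":[7,-44,70],"twist":[0,0,0],"hand":1},{"dp":[7,-44,105],"twist":[0,0,0],"hand":1},{"dp":[7,-44,130],"twist":[0,0,0],"hand":1}])

```text
clock: 25.22
tool_pos: [0.5812, 0.3582, 0.0903]
eef_rot: [0.998, -0.067, -0.001, 0.002]
contact_force: [-0.2, 0.3, 0.2]
opening: 1.003
finger_force: 0.0
```

Call:
step_arm(motion=[{"dp":[0,0,15],"twist":[0,0,0],"hand":1},{"dp":[0,0,23],"twist":[0,0,0],"hand":1},{"dp":[0,0,23],"twist":[0,0,0],"hand":0.6},{"dp":[0,0,23],"twist":[0,0,0],"hand":0.4},{"dp":[0,0,23],"twist":[0,0,0],"hand":0.2}], force=20)

```text
clock: 25.85
tool_pos: [0.582, 0.3619, 0.07]
eef_rot: [0.998, -0.066, 0.001, -0.0]
contact_force: [-0.8, -1.1, -0.2]
opening: 0.686
finger_force: 0.2
```

Call:
step_arm(motion=[{"dp":[0,0,0],"twist":[0,0,0],"hand":0},{"dp":[0,0,0],"twist":[0,0,0],"hand":0},{"dp":[0,0,-5],"twist":[0,0,0],"hand":0},{"dp":[0,0,-15],"twist":[0,0,0],"hand":0},{"dp":[0,0,-30],"twist":[0,0,0],"hand":0}], force=20)

```text
clock: 26.48
tool_pos: [0.5812, 0.3614, 0.0994]
eef_rot: [0.998, -0.066, -0.0, 0.0]
contact_force: [0.1, -0.3, -1.7]
opening: 0.655
finger_force: 20.0
```

Run:
```python
from h import *
rel([*mk(-.039,0),.22],-7.5)
```

```text
dp [-60.2, 484.0, -120.2] twist [0.0007, 0.0009, -0.0012] t 26.48 pos [0.5812, 0.3614, 0.0994] open 0.655 F [0.1, -0.3, -1.7] q [-0.6, 0.96, -0.05, 1.48, 0.06, 0.7, -2.37]
```

Call:
step_arm(motion=[{"dp":[0,0,-35],"twist":[0,0,0],"hand":0},{"dp":[0,10,-75],"twist":[0,0,0],"hand":0},{"dp":[-6,40,-110],"twist":[0,0,0],"hand":0},{"dp":[-12,85,-120],"twist":[0,0,0],"hand":0},{"dp":[-18,134,-120],"twist":[0,0,0],"hand":0}])

```text
clock: 27.1
tool_pos: [0.5465, 0.2307, 0.2215]
eef_rot: [0.998, -0.066, 0.002, -0.001]
contact_force: [0.7, 0.3, -2.6]
opening: 0.651
finger_force: 20.0
```

Call:
step_arm(motion=[{"dp":[-6,50,0],"twist":[0,0,0],"hand":0},{"dp":[-12,100,0],"twist":[0,0,0],"hand":0},{"dp":[-18,150,0],"twist":[0,0,0],"hand":0},{"dp":[-24,200,0],"twist":[0,0,0],"hand":0},{"dp":[-30,250,0],"twist":[0,0,0],"hand":0}])

```text
clock: 27.72
tool_pos: [0.4833, -0.0143, 0.2202]
eef_rot: [0.998, -0.066, 0.001, 0.0]
contact_force: [0.2, -0.8, -1.2]
opening: 0.651
finger_force: 20.0
```

Call:
step_arm(motion=[{"dp":[-6,45,0],"twist":[0,0,0],"hand":0},{"dp":[-10,80,0],"twist":[0,0,0],"hand":0},{"dp":[-12,100,0],"twist":[0,0,0],"hand":0},{"dp":[-12,100,0],"twist":[0,0,0],"hand":0},{"dp":[-12,100,0],"twist":[0,0,0],"hand":0}])

```text
clock: 28.35
tool_pos: [0.459, -0.1091, 0.2196]
eef_rot: [0.998, -0.065, 0.001, -0.0]
contact_force: [0.3, 0.6, -1.8]
opening: 0.653
finger_force: 20.0
```

Run:
```python
from h import *
for k in range(3): s,M=wrist()
for x in lids(s,M)[0]: print(x)
rel([*mk(-.039,0),.0995],-7.5)
```

```text
([329, 74, 54, 68, 513], np.float64(0.1102), [0.5213, -0.1903, 0.1089], [522.6, -206.5], 28.6)
([441, 136, 13, 32, 304], np.float64(0.0682), [0.4697, -0.3198, 0.067], [469.4, -319.8], 17.7)
([129, 166, 59, 61, 175], np.float64(0.1108), [0.4788, -0.0345, 0.1102], [470.1, -23.0], 28.3)
([332, 169, 58, 59, 2342], np.float64(0.1111), [0.4493, -0.1975, 0.1105], [444.6, -198.0], 28.2)
([196, 228, 121, 58, 5624], np.float64(0.2305), [0.4685, -0.1092, 0.2301], [458.4, -107.9], 27.8)
([217, 313, 78, 13, 497], np.float64(0.2305), [0.4363, -0.1038, 0.2301], [438.8, -105.1], 18.8)
dp [-0.8, 1.5, 119.8] twist [-0.0005, -0.0005, 0.0011] t 28.5 pos [0.4588, -0.1089, 0.2193] open 0.654 F [-0.6, -0.4, -2.6] q [0.23, 0.56, -0.14, 2.06, 0.15, 0.53, -1.72]
```

Call:
step_arm(motion=[{"dp":[-0.8,1.5,20],"twist":[0,0,0],"hand":0},{"dp":[-0.8,1.5,45],"twist":[0,0,0],"hand":0},{"dp":[-0.8,1.5,65],"twist":[0,0,0],"hand":0},{"dp":[-0.8,1.5,78],"twist":[0,0,0],"hand":0},{"dp":[-0.8,1.5,88],"twist":[0,0,0],"hand":0}])

```text
clock: 29.12
tool_pos: [0.4576, -0.1112, 0.1306]
eef_rot: [0.998, -0.066, 0.0, -0.0]
contact_force: [1.5, -0.3, -2.2]
opening: 0.654
finger_force: 20.0
```

Call:
step_arm(motion=[{"dp":[0,0,9],"twist":[0,0,0],"hand":0},{"dp":[0,0,18],"twist":[0,0,0],"hand":0},{"dp":[0,0,25],"twist":[0,0,0],"hand":0},{"dp":[0,0,29],"twist":[0,0,0],"hand":0},{"dp":[0,0,30],"twist":[0,0,0],"hand":0}])

```text
clock: 29.75
tool_pos: [0.4573, -0.1117, 0.1009]
eef_rot: [0.998, -0.066, -0.0, 0.0]
contact_force: [0.2, 0.5, -1.8]
opening: 0.654
finger_force: 20.0
```

Call:
step_arm(motion=[{"dp":[0,0,1],"twist":[0,0,0],"hand":0},{"dp":[0,0,1.5],"twist":[0,0,0],"hand":0},{"dp":[0,0,2],"twist":[0,0,0],"hand":0},{"dp":[0,0,2],"twist":[0,0,0],"hand":0}])

```text
clock: 30.25
tool_pos: [0.4574, -0.1117, 0.0998]
eef_rot: [0.998, -0.066, 0.0, 0.0]
contact_force: [-0.5, 0.5, 5.4]
opening: 0.653
finger_force: 20.0
```

Call:
step_arm(motion=[{"dp":[0,0,-0.5],"twist":[0,0,0],"hand":0},{"dp":[0,0,-0.5],"twist":[0,0,0],"hand":0.35},{"dp":[0,0,-0.5],"twist":[0,0,0],"hand":0.45},{"dp":[0,0,-0.5],"twist":[0,0,0],"hand":0.55},{"dp":[0,0,-0.5],"twist":[0,0,0],"hand":0.55}])

```text
clock: 30.88
tool_pos: [0.4573, -0.1117, 0.0996]
eef_rot: [0.998, -0.066, 0.0, 0.0]
contact_force: [0.5, -0.3, 0.3]
opening: 0.773
finger_force: 0.0
```

Call:
step_arm(motion=[{"dp":[0,0,-10],"twist":[0,0,0],"hand":0.55},{"dp":[0,0,-30],"twist":[0,0,0],"hand":0.55},{"dp":[0,0,-65],"twist":[0,0,0],"hand":0.55},{"dp":[0,0,-120],"twist":[0,0,0],"hand":0.4},{"dp":[0,0,-180],"twist":[0,0,0],"hand":0}])

```text
clock: 31.5
tool_pos: [0.4565, -0.1116, 0.2817]
eef_rot: [0.998, -0.066, -0.0, 0.0]
contact_force: [2.0, -0.4, -0.6]
opening: 0.611
finger_force: 0.0
```

Run:
```python
from h import *
for k in range(3): s,M=wrist()
save(s,'w8')
for x in lids(s,M)[0]: print(x)
rel([.6915,-.140,.34],82.5)
```

```text
([311, 84, 55, 53, 371], np.float64(0.1106), [0.5217, -0.2004, 0.1095], [522.8, -207.3], 28.9)
([411, 132, 11, 28, 232], np.float64(0.0681), [0.4697, -0.3196, 0.0669], [469.3, -319.9], 17.8)
([229, 158, 54, 52, 237], np.float64(0.111), [0.4591, -0.1084, 0.1101], [456.4, -110.7], 28.6)
([313, 159, 49, 48, 1455], np.float64(0.1111), [0.4508, -0.1969, 0.1105], [444.6, -197.5], 28.2)
dp [234.8, -3.0, -55.2] twist [0.0063, -0.0056, -1.5725] t 31.65 pos [0.4588, -0.112, 0.283] open 0.502 F [-0.1, -0.8, -0.2] q [0.26, 0.46, -0.18, 1.99, 0.12, 0.7, -1.7]
```

View pics/w8.png

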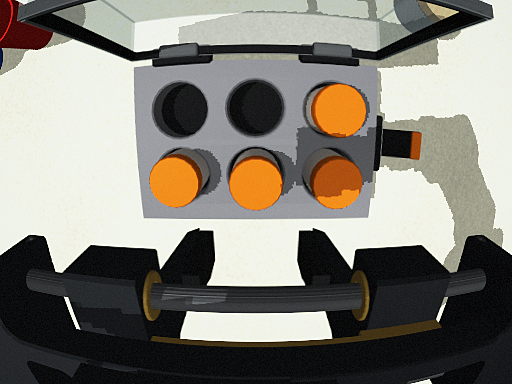

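The wrist view shows all four jars upright in their wells: three in front and one back-right. I'm returning to the handle above the open cover.

Call:
step_arm(motion=[{"dp":[0,0,-30],"twist":[0,0,-0.17],"hand":0},{"dp":[10,0,-57],"twist":[0,0,-0.34],"hand":-0.2},{"dp":[35,0,-57],"twist":[0,0,-0.51],"hand":-0.4},{"dp":[65,0,-57],"twist":[0,0,-0.68],"hand":-0.45},{"dp":[95,0,-57],"twist":[0,0,-0.85],"hand":-0.45}])

```text
clock: 32.28
tool_pos: [0.5513, -0.1243, 0.3353]
eef_rot: [0.935, 0.354, -0.001, -0.001]
contact_force: [1.6, -0.5, -0.4]
opening: 0.273
finger_force: 0.0
```

Run:
```python
from h import *
rel([.6917,-.1398,.34],82.5)
```

```text
dp [95.0, 104.5, -5.1] twist [-0.0027, 0.0012, -0.7164] t 32.27 pos [0.5513, -0.1243, 0.3353] open 0.273 F [1.6, -0.5, -0.4] q [0.39, 0.55, -0.42, 1.64, 0.25, 1.01, -0.95]
```

Call:
step_arm(motion=[{"dp":[19,21,-5],"twist":[0,0,-0.15],"hand":-0.45},{"dp":[38,42,-5],"twist":[0,0,-0.31],"hand":-0.45},{"dp":[57,63,-5],"twist":[0,0,-0.47],"hand":-0.45},{"dp":[76,84,-5],"twist":[0,0,-0.62],"hand":-0.45},{"dp":[95,104.5,-5],"twist":[0,0,-0.716],"hand":-0.45}])

```text
clock: 32.9
tool_pos: [0.6917, -0.1406, 0.3396]
eef_rot: [0.753, 0.659, -0.001, -0.001]
contact_force: [-0.4, -0.4, 0.3]
opening: 0.278
finger_force: 0.0
```

Run:
```python
from h import *
for k in range(4): s,M=wrist()
save(s,'w9')
P=lids(s,M)[1]
# bar points: ahead of the roof, near handle height
q=P[(P[...,2]>.235)&(P[...,2]<.256)&(abs(P[...,0]-.69)<.03)&(abs(P[...,1]+.14)<.07)]
u=(q[:,:2]-O)@[.9914,-.1305]; print(len(q),np.percentile(u,[2,25,50,75,98]).round(4),q.mean(0),q[:,2].max())
rel([.6917,-.1398,.2415],82.5)
```

```text
2806 [0.1593 0.181  0.1915 0.1959 0.2002] [ 0.68378577 -0.1254618   0.24702007] 0.2559523623780532
dp [0.4, 1.2, 98.3] twist [-0.0035, -0.0, -0.0069] t 33.1 pos [0.6908, -0.1401, 0.3398] open 0.275 F [-0.1, 0.5, -0.4] q [0.39, 0.79, -0.57, 1.16, 0.41, 1.31, -0.29]
```

View pics/w9.png

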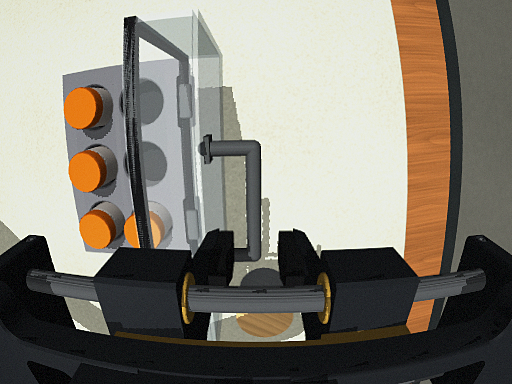

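The wrist view shows the bar at column 253, centred between the fingers. Descending and gripping.

Call:
step_arm(motion=[{"dp":[0,0.7,25],"twist":[0,0,0],"hand":-0.45},{"dp":[0,0.7,50],"twist":[0,0,0],"hand":-0.45},{"dp":[0,0.7,75],"twist":[0,0,0],"hand":-0.45},{"dp":[0,0.7,92],"twist":[0,0,0],"hand":-0.45},{"dp":[0,0.7,98],"twist":[0,0,0],"hand":-0.45}])

```text
clock: 33.72
tool_pos: [0.6914, -0.1406, 0.2427]
eef_rot: [0.754, 0.657, -0.001, -0.001]
contact_force: [-0.4, 0.4, 0.4]
opening: 0.272
finger_force: 0.0
```

Call:
step_arm(motion=[{"dp":[0,0,0],"twist":[0,0,0],"hand":-0.55},{"dp":[0,0,0],"twist":[0,0,0],"hand":-0.65},{"dp":[0,0,0],"twist":[0,0,0],"hand":-0.8},{"dp":[0,0,0],"twist":[0,0,0],"hand":-1},{"dp":[0,0,0],"twist":[0,0,0],"hand":-1}], force=15)

```text
clock: 34.35
tool_pos: [0.6894, -0.14, 0.2441]
eef_rot: [0.754, 0.657, -0.003, -0.002]
contact_force: [-11.1, 1.1, 5.2]
opening: 0.123
finger_force: 14.4
```

Run:
```python
from h import *
rel([.6917,-.1398,.2415],82.5)
st=r.get_state(); print(st['finger_force'],(np.array(st['tool_pos'])[:2]-O)@[.9914,-.1305])
a=np.arange(1.6,-.01,-.08); x0,z0=-172,90
f=lambda t:np.array([x0*np.cos(t)+z0*np.sin(t),-x0*np.sin(t)+z0*np.cos(t)])
i=0
for g in [a[:6],a[5:11],a[10:16],a[15:]]: print([(float(round(t,2)),*(f(t)-f(g[0])).round(1).tolist()) for t in g[1:]])
```

```text
dp [0.5, 2.2, 2.6] twist [-0.0068, 0.001, -0.0055] t 34.35 pos [0.6894, -0.14, 0.2441] open 0.123 F [-11.1, 1.1, 5.2] q [0.39, 0.86, -0.55, 1.29, 0.46, 1.12, -0.35]
14.425332031678408 0.19449764413721066
[(1.52, -13.8, 7.0), (1.44, -28.2, 13.0), (1.36, -43.0, 17.7), (1.28, -58.1, 21.3), (1.2, -73.4, 23.6)]
[(1.12, -15.5, 1.1), (1.04, -31.0, 1.0), (0.96, -46.5, -0.4), (0.88, -61.8, -3.0), (0.8, -76.8, -6.8)]
[(0.72, -14.7, -5.0), (0.64, -28.9, -11.2), (0.56, -42.6, -18.5), (0.48, -55.7, -26.8), (0.4, -68.1, -36.2)]
[(0.32, -11.6, -10.3), (0.24, -22.3, -21.6), (0.16, -32.1, -33.6), (0.08, -40.9, -46.4), (-0.0, -48.6, -59.9)]
```

Call:
step_arm(motion=[{"dp":[0,-6,-2.5],"twist":[0,0,0],"hand":-1},{"dp":[0,-15.1,-6.5],"twist":[0,0,0],"hand":-1},{"dp":[0,-29.5,-12.5],"twist":[0,0,0],"hand":-1},{"dp":[0,-44.3,-17.0],"twist":[0,0,0],"hand":-1},{"dp":[0,-59.4,-20.3],"twist":[0,0,0],"hand":-1}])

```text
clock: 34.98
tool_pos: [0.6327, -0.1325, 0.2639]
eef_rot: [0.754, 0.657, -0.0, 0.0]
contact_force: [1.2, -0.2, -7.2]
opening: 0.117
finger_force: 15.4
```

Call:
step_arm(motion=[{"dp":[0,-15.3,-2.0],"twist":[0,0,0],"hand":-1},{"dp":[0,-30.8,-2.9],"twist":[0,0,0],"hand":-1},{"dp":[0,-46.3,-2.8],"twist":[0,0,0],"hand":-1},{"dp":[0,-61.8,-1.4],"twist":[0,0,0],"hand":-1},{"dp":[0,-77.1,1.2],"twist":[0,0,0],"hand":-1}])

```text
clock: 35.6
tool_pos: [0.5571, -0.1224, 0.2628]
eef_rot: [0.754, 0.657, 0.001, 0.001]
contact_force: [1.7, -1.7, -7.2]
opening: 0.119
finger_force: 15.4
```

Run:
```python
from h import *
st=r.get_state(); d=np.array(st['tool_pos'])-[.4248,-.1029,.1648]; u=d[:2]@[.9914,-.1305]*1000-172; z=d[2]*1000+90
print(u,z,'rad',np.hypot(u,z),'a',np.arctan2(90,-172)-np.arctan2(z,u),np.round(st['contact_force'],1),d[:2]@[.1305,.9914])
```

```text
-38.310799358517016 187.993659354559 rad 191.85758599806917 a 0.8876826933779296 [ 1.7 -1.7 -7.2] -0.002053972263315584
```

Call:
step_arm(motion=[{"dp":[0,-15,3.8],"twist":[0,0,0],"hand":-1},{"dp":[0,-29.7,8.8],"twist":[0,0,0],"hand":-1},{"dp":[0,-43.9,15],"twist":[0,0,0],"hand":-1},{"dp":[0,-57.6,22.3],"twist":[0,0,0],"hand":-1},{"dp":[0,-70.7,30.6],"twist":[0,0,0],"hand":-1}])

```text
clock: 36.22
tool_pos: [0.4882, -0.113, 0.2328]
eef_rot: [0.754, 0.657, 0.001, 0.002]
contact_force: [2.3, -2.7, -5.6]
opening: 0.11
finger_force: 15.3
```

Call:
step_arm(motion=[{"dp":[0,-6.3,4.5],"twist":[0,0,0],"hand":-1},{"dp":[0,-12.4,9.2],"twist":[0,0,0],"hand":-1},{"dp":[0,-18.3,14.2],"twist":[0,0,0],"hand":-1},{"dp":[0,-24,19.4],"twist":[0,0,0],"hand":-1},{"dp":[0,-29.4,24.8],"twist":[0,0,0],"hand":-1}])

```text
clock: 36.85
tool_pos: [0.4583, -0.1087, 0.2071]
eef_rot: [0.754, 0.657, 0.0, 0.001]
contact_force: [2.6, -5.2, -4.2]
opening: 0.104
finger_force: 15.1
```

Run:
```python
from h import *
st=r.get_state(); d=np.array(st['tool_pos'])-[.4248,-.1029,.1648]; u=d[:2]@[.9914,-.1305]*1000-172; z=d[2]*1000+90
print(u,z,'rad',np.hypot(u,z),'a',np.arctan2(90,-172)-np.arctan2(z,u),np.round(st['contact_force'],1))
f=lambda t:np.array([-172*np.cos(t)+90*np.sin(t),172*np.sin(t)+90*np.cos(t)])
print([(float(round(t,2)),*(f(t)-[u,z]).round(1).tolist()) for t in np.arange(.24,-.01,-.03)])
```

```text
-138.02128150253185 132.34032815918454 rad 191.21672679156964 a 0.28231012756651763 [ 2.6 -5.2 -4.2]
[(0.24, -7.7, -4.0), (0.21, -11.4, -8.5), (0.18, -15.1, -13.0), (0.15, -18.6, -17.6), (0.12, -22.0, -22.4), (0.09, -25.2, -27.2), (0.06, -28.3, -32.2), (0.03, -31.2, -37.2), (0.0, -34.0, -42.3)]
```

Call:
step_arm(motion=[{"dp":[0,-6.4,7.1],"twist":[0,0,0],"hand":-1},{"dp":[0,-12.5,14.4],"twist":[0,0,0],"hand":-1},{"dp":[0,-18.2,22.1],"twist":[0,0,0],"hand":-1},{"dp":[0,-22.2,27.9],"twist":[0,0,0],"hand":-1},{"dp":[0,-24,30.7],"twist":[0,0,0],"hand":-1}])

```text
clock: 37.48
tool_pos: [0.4344, -0.1053, 0.1764]
eef_rot: [0.754, 0.657, -0.0, 0.0]
contact_force: [1.7, -4.7, -2.8]
opening: 0.106
finger_force: 15.1
```

Call:
step_arm(motion=[{"dp":[0,-1,1.7],"twist":[0,0,0],"hand":-1},{"dp":[0,-2,3.3],"twist":[0,0,0],"hand":-1},{"dp":[0,-3,5],"twist":[0,0,0],"hand":-1},{"dp":[0,-4,6.6],"twist":[0,0,0],"hand":-1},{"dp":[0,-4,6.6],"twist":[0,0,0],"hand":-1}])

```text
clock: 38.1
tool_pos: [0.4305, -0.1048, 0.17]
eef_rot: [0.754, 0.657, -0.0, 0.0]
contact_force: [1.6, -4.5, -2.6]
opening: 0.106
finger_force: 15.1
```

Call:
step_arm(motion=[{"dp":[0,-0.5,0.9],"twist":[0,0,0],"hand":-1},{"dp":[0,-1,1.7],"twist":[0,0,0],"hand":-1},{"dp":[0,-1.5,2.6],"twist":[0,0,0],"hand":-1},{"dp":[0,-2,3.4],"twist":[0,0,0],"hand":-1},{"dp":[0,-2,3.4],"twist":[0,0,0],"hand":-1}])

```text
clock: 38.72
tool_pos: [0.4286, -0.1046, 0.1666]
eef_rot: [0.754, 0.657, -0.0, 0.0]
contact_force: [2.3, -4.9, -3.0]
opening: 0.102
finger_force: 15.1
```

Call:
step_arm(motion=[{"dp":[0,-0.5,0.9],"twist":[0,0,0],"hand":-1},{"dp":[0,-1,1.7],"twist":[0,0,0],"hand":-1},{"dp":[0,-1.4,2.3],"twist":[0,0,0],"hand":-1},{"dp":[0,-1.4,2.3],"twist":[0,0,0],"hand":-1}])

```text
clock: 39.22
tool_pos: [0.4274, -0.1044, 0.1644]
eef_rot: [0.754, 0.657, 0.0, 0.001]
contact_force: [2.6, -5.2, -3.3]
opening: 0.102
finger_force: 15.1
```

Call:
step_arm(motion=[{"dp":[0,-0.5,0.9],"twist":[0,0,0],"hand":-1},{"dp":[0,-1,1.7],"twist":[0,0,0],"hand":-1},{"dp":[0,-1.4,2.3],"twist":[0,0,0],"hand":-1},{"dp":[0,-1.4,2.3],"twist":[0,0,0],"hand":-1}])

```text
clock: 39.72
tool_pos: [0.4262, -0.1043, 0.1621]
eef_rot: [0.754, 0.657, 0.0, 0.001]
contact_force: [3.2, -5.5, -2.8]
opening: 0.103
finger_force: 15.1
```

Call:
step_arm(motion=[{"dp":[0,-0.4,0.7],"twist":[0,0,0],"hand":-1},{"dp":[0,-0.8,1.3],"twist":[0,0,0],"hand":-1},{"dp":[0,-1.2,2],"twist":[0,0,0],"hand":-1},{"dp":[0,-1.2,2],"twist":[0,0,0],"hand":-1}])

```text
clock: 40.22
tool_pos: [0.4252, -0.1041, 0.1601]
eef_rot: [0.754, 0.657, 0.0, 0.001]
contact_force: [2.9, -5.2, -3.4]
opening: 0.102
finger_force: 15.1
```

Run:
```python
from h import *
for c in ('scene','side'):
    s=r.snapshot(c); save(s,c+'10'); P=cloud(s,T(s)); d=P[...,:2]-O; u=d@[.9914,-.1305]; w=d@[.1305,.9914]
    for lo,hi in ((-.085,-.05),(-.04,0),(0,.04),(.04,.09)):
        m=(u>lo)&(u<hi)&(abs(w)>.06)&(abs(w)<.135)&(P[...,2]>.115)&(P[...,2]<.15)&(s['depth']>0); print(c,lo,m.sum(),np.median(P[m][:,2]).round(4))
    P0=np.load(c+'.npy'); d=P0[...,:2]-O; u=d@[.9914,-.1305]; w=d@[.1305,.9914]
    for lo,hi in ((-.085,-.05),(-.04,0),(0,.04),(.04,.09)):
        m=(u>lo)&(u<hi)&(abs(w)>.06)&(abs(w)<.135)&(P0[...,2]>.115)&(P0[...,2]<.15); print('  before',np.median(P0[m][:,2]).round(4))
```

```text
scene -0.085 353 0.1261
scene -0.04 439 0.1259
scene 0 487 0.1258
scene 0.04 655 0.1256
  before 0.1252
  before 0.1254
  before 0.1254
  before 0.1255
side -0.085 198 0.1273
side -0.04 192 0.1266
side 0 187 0.1266
side 0.04 221 0.1263
  before 0.1259
  before 0.126
  before 0.1261
  before 0.1261
```

Call:
step_arm(motion=[{"dp":[0,-0.3,0.5],"twist":[0,0,0],"hand":-1},{"dp":[0,-0.5,1.0],"twist":[0,0,0],"hand":-1},{"dp":[0,-0.7,1.5],"twist":[0,0,0],"hand":-1},{"dp":[0,-0.7,1.5],"twist":[0,0,0],"hand":-1}])

```text
clock: 40.83
tool_pos: [0.4247, -0.1041, 0.1591]
eef_rot: [0.754, 0.657, 0.0, 0.001]
contact_force: [2.6, -6.0, 2.0]
opening: 0.102
finger_force: 14.7
```

Call:
step_arm(motion=[{"dp":[0,0,0.5],"twist":[0,0,0],"hand":-1},{"dp":[0,0,1],"twist":[0,0,0],"hand":-1},{"dp":[0,0,1],"twist":[0,0,0],"hand":-1},{"dp":[0,0,1],"twist":[0,0,0],"hand":-1}])

```text
clock: 41.32
tool_pos: [0.4247, -0.104, 0.1587]
eef_rot: [0.754, 0.657, 0.0, 0.002]
contact_force: [0.1, -5.4, 11.1]
opening: 0.1
finger_force: 13.9
```

Call:
step_arm(motion=[{"dp":[0,0,-0.5],"twist":[0,0,0],"hand":-0.7},{"dp":[0,0,-0.5],"twist":[0,0,0],"hand":-0.5},{"dp":[0,0,-0.5],"twist":[0,0,0],"hand":-0.3},{"dp":[0,0,-0.5],"twist":[0,0,0],"hand":-0.1},{"dp":[0,0,-0.5],"twist":[0,0,0],"hand":0}])

```text
clock: 41.95
tool_pos: [0.4236, -0.1034, 0.1579]
eef_rot: [0.754, 0.657, -0.0, -0.0]
contact_force: [0.3, 0.7, -0.3]
opening: 0.498
finger_force: 0.0
```

Call:
step_arm(motion=[{"dp":[0,0,-8],"twist":[0,0,0],"hand":0},{"dp":[0,0,-25],"twist":[0,0,0],"hand":0},{"dp":[0,0,-50],"twist":[0,0,0],"hand":0},{"dp":[-10,0,-80],"twist":[0,0,0],"hand":-0.5},{"dp":[-40,5,-100],"twist":[0,0,0],"hand":-1}])

```text
clock: 42.58
tool_pos: [0.4236, -0.1428, 0.2599]
eef_rot: [0.753, 0.658, 0.001, 0.0]
contact_force: [-0.1, -0.7, -0.2]
opening: 0.297
finger_force: 0.0
```

Run:
```python
from h import *
print(mk(0,-.206)); rel([*mk(0,-.206),.20],82.5)
for c in ('scene','side'):
    s=r.snapshot(c); P=cloud(s,T(s)); d=P[...,:2]-O; u=d@[.9914,-.1305]; w=d@[.1305,.9914]
    for lo,hi in ((-.085,-.05),(-.04,0),(0,.04),(.04,.09)):
        m=(u>lo)&(u<hi)&(abs(w)>.06)&(abs(w)<.135)&(P[...,2]>.115)&(P[...,2]<.15)&(s['depth']>0); print(c,lo,m.sum(),np.median(P[m][:,2]).round(4))
```

```text
[ 0.4696116  -0.31963764]
dp [-169.2, 69.0, 59.9] twist [0.0018, -0.0007, -0.0024] t 42.58 pos [0.4236, -0.1428, 0.2599] open 0.297 F [-0.1, -0.7, -0.2] q [0.63, 0.52, -0.62, 2.07, 0.46, 0.69, -0.42]
scene -0.085 349 0.1254
scene -0.04 437 0.1253
scene 0 473 0.1253
scene 0.04 654 0.1255
side -0.085 327 0.1261
side -0.04 321 0.1259
side 0 337 0.1261
side 0.04 390 0.1259
```

Call:
step_arm(motion=[{"dp":[-40,15,0],"twist":[0,0,0],"hand":-1},{"dp":[-85,33,0],"twist":[0,0,0],"hand":-1},{"dp":[-130,52,10],"twist":[0,0,0],"hand":-1},{"dp":[-170,69,30],"twist":[0,0,0],"hand":-1},{"dp":[-170,69,60],"twist":[0,0,0],"hand":-1}])

```text
clock: 43.3
tool_pos: [0.4688, -0.3251, 0.1971]
eef_rot: [0.756, 0.655, 0.0, 0.001]
contact_force: [-0.5, 0.7, 0.5]
opening: 0.008
finger_force: 0.0
```

Run:
```python
from h import *
for k in range(3): s,M=wrist()
for x in lids(s,M)[0]: print(x)
rel([*mk(0,-.207),.105],82.5)
```

```text
([240, 183, 40, 16, 208], np.float64(0.0685), [0.4697, -0.3212, 0.0671], [469.6, -319.9], 18.0)
dp [-0.4, 2.5, 91.8] twist [-0.0036, -0.0022, -0.0051] t 43.45 pos [0.4674, -0.3202, 0.1968] open 0.006 F [1.3, 0.2, 0.1] q [0.84, 0.75, -0.56, 1.79, 0.55, 0.76, -0.14]
```

Call:
step_arm(motion=[{"dp":[0,2,25],"twist":[0,0,0],"hand":-1},{"dp":[0,2,50],"twist":[0,0,0],"hand":-1},{"dp":[0,2,75],"twist":[0,0,0],"hand":-1},{"dp":[0,2,90],"twist":[0,0,0],"hand":-1},{"dp":[0,2,97],"twist":[0,0,0],"hand":-1}])

```text
clock: 44.08
tool_pos: [0.4707, -0.3213, 0.1012]
eef_rot: [0.754, 0.657, 0.0, 0.0]
contact_force: [-0.6, -0.4, -0.3]
opening: 0.006
finger_force: 0.0
```

Call:
step_arm(motion=[{"dp":[0,0,7],"twist":[0,0,0],"hand":-1},{"dp":[0,0,14],"twist":[0,0,0],"hand":-1},{"dp":[0,0,21],"twist":[0,0,0],"hand":-1},{"dp":[0,0,28],"twist":[0,0,0],"hand":-1},{"dp":[0,0,34],"twist":[0,0,0],"hand":-1}])

```text
clock: 44.7
tool_pos: [0.4705, -0.3218, 0.0668]
eef_rot: [0.754, 0.657, 0.0, 0.0]
contact_force: [1.1, 0.0, 0.1]
opening: 0.006
finger_force: 0.1
```

Call:
step_arm(motion=[{"dp":[0,0,4],"twist":[0,0,0],"hand":-1},{"dp":[0,0,8],"twist":[0,0,0],"hand":-1},{"dp":[0,0,11],"twist":[0,0,0],"hand":-1},{"dp":[0,0,11],"twist":[0,0,0],"hand":-1}])

```text
clock: 45.2
tool_pos: [0.4704, -0.3211, 0.0582]
eef_rot: [0.754, 0.657, -0.0, 0.0]
contact_force: [-4.4, 2.7, 22.3]
opening: 0.007
finger_force: 10.8
```

Call:
step_arm(motion=[{"dp":[0,0,-5],"twist":[0,0,0],"hand":-1},{"dp":[0,0,-20],"twist":[0,0,0],"hand":-1},{"dp":[0,0,-50],"twist":[0,0,0],"hand":-1},{"dp":[0,0,-95],"twist":[0,0,0],"hand":-1},{"dp":[-20,0,-140],"twist":[0,0,0],"hand":-1}])

```text
clock: 45.82
tool_pos: [0.4681, -0.3399, 0.1979]
eef_rot: [0.753, 0.658, 0.001, -0.001]
contact_force: [0.8, -0.6, -0.5]
opening: 0.006
finger_force: 0.0
```

Run:
```python
from h import *
for k in range(4): s,M=wrist()
for x in lids(s,M)[0]: print(x)
s1=r.snapshot('scene'); s2=r.snapshot('side')
cv2.imwrite('pics/end.png',np.hstack([s1['pixels'][100:320,60:430],s2['pixels'][100:320,90:460]])[:,:,::-1])
rel([.47,-.32,.2],82.5)
```

```text
([235, 155, 35, 14, 451], np.float64(0.0364), [0.4691, -0.3234, 0.0354], [469.1, -323.8], 17.7)
dp [21.1, 0.3, -4.9] twist [-0.002, -0.0011, -0.0055] t 46.12 pos [0.4668, -0.3409, 0.1951] open 0.005 F [-0.5, -0.5, 0.1] q [0.87, 0.76, -0.57, 1.76, 0.55, 0.78, -0.1]
```

View pics/end.png

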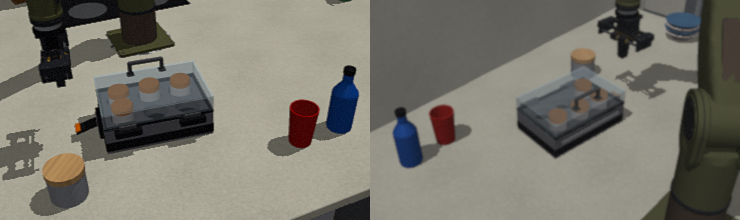

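The cover is shut over four seated jars and no jars are left on the worktop. The orange pad stays at 35 mm, so the lever is latched, and the bottle, tin and tumbler are where they were.

```bash
python3 -c "
from plant import r
print(r.finish_job())"
```

```text
the job is handed in; nothing more can be done
None
```

The job is done and handed in at about 46 s: the cover went gently onto its stop both ways, both worktop jars are upright in their own wells, the cover is shut, the lever stays down, and the set jars, bottle, tin and tumbler were left alone.

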